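# Clamp a freshly glued turquoise in the lever press

## Robot

A 6-joint arm with a two-finger parallel gripper is mounted at the origin on a cart in front of the work surface, level with it; the furniture and walls round the work are solid. World frame = base frame: x ahead of the robot, y to its left, z up, the work surface at z = 0. Lengths are in m, angles in rad, forces in N, time in s.
With the tool pointing down it reaches from about 0.35 to 0.725 m from the base axis. Payload 4.3 kg.
Tool frame: the origin (TCP) lies at the very end of the fingers, on their centre line; the grasp point (between the pads) lies 19 mm behind it; z points along the fingers, y is the direction in which the jaws open and shut (so a half turn about z gives the same grasp; the last joint's range is limited). The gripper opens to 85 mm and grips with 20 to 120 N. Pads are 22 mm wide; open, the fingers measure 114 mm over their backs; the gripper's body (76 mm by 85 mm) begins 54 mm behind the grasp point. The pads swing forward as they close: fully open they stand 13 mm farther back than shut.
Start: joints at [-1.387, 0.377, 0.081, 1.274, 0, 1.46], TCP at [0.167, -0.55, 0.231] pointing down, gripper open.
Joint ranges: [-2.72, 2.72], [-0.84, 1.66], [-1.02, 1.22], [-1.77, 2.12], [-1.37, 1.28], [-3.14, 3.14]. Speed limits (rad/s): [2.57, 2.57, 3.14, 3.14, 3.14, 3.14].

## Interface

Orientations are given as a unit quaternion [w, x, y, z].
In Python, from plant import get_obs, get_image, close_job, outline_of gives the robot as it stands.
- The arm moves only by the tool send_rows, never from a script. Its argument "increments" is a list of rows, each an object with "slide": the shift along the tool's x, y, z in cm, a list of three; "spin": the turn about the tool's z in degrees; "hand": the finger opening in cm, from 0 to 8.54. A call has 1 to 12 rows; each row shifts and turns the commanded pose from where the row before left it, along the tool's axes as they then stand; what a row does not reach is not made up. A row lasts 1/8 s, in which the tool goes at most 62.5 mm and 10.7 degrees, less where a joint would pass 70% of its speed; a pose out of reach is approached as far as the arm can. A call is refused whole if a number of a shift passes 6.25 or a number of a turn 10.7, either way. A call with a gripper value outside its range is refused whole. The fingers move at their own pace and stop on an object; the grip force is fixed at half the most. Time passes only in rows, so rows that do not move let the fingers close. It gives the time, the measured TCP pose, the force and the opening at its end, in the units of the state.
- get_obs(): the state, without advancing time (a new reading comes with each control period).
- get_image(name): name is "scene" or "top"; returns a dict with "color" (420x560x3 uint8, red, green, blue), "range_z" (420x560 float32, m along the optical axis (not along the pixel's ray), 0 where there is no reading), "vertical_fov" (degrees; the focal length in pixels is half the picture's height over the tangent of half this angle, whatever the lens; pixels are square), "cx", "cy" (the principal point, pixels), "world_from_camera" (4x4, takes a point from camera to world coordinates). Camera axes: x right, y down, z forward; pixel columns grow to the right and rows downward; lengths in m; the calibration is good to about 2 mm. A picture is of the moment at which its call begins.
- close_job(): hands the job in, once; it reports no verdict.
Trained networks look in a picture, given as the dict that the camera call returned (one of the last four; its "shot" number tells which), for a name from the list of things; names that differ only in an ending like _2 or _b are one class to them, and where a whole thing is asked for, a point or a joint stands for the part that bears it (a point fixed in the world has none). Each returns a list of dicts, best first, with "conf" (0 to 1); they miss things now and then, are a little off and sometimes report something else, mostly with a low value. They report only what shows in the picture. A call takes as long as a camera call.
- outline_of(target, picture): "mask" (420x560 bool, what is visible of it) and "uv" ([column, row] in pixels, amid what is visible of it).
The state is a dict: "clock": time; "joint_pos": joint angles; "qvel": joint speeds; "joint_efforts": joint torques, N m; "tcp_pos": TCP position; "ee_rot": TCP orientation; "ft_force": force on the tool from outside, world axes, zero at the start; "wrist_torque": the same for the moment, N m; "opening": finger opening in m.
Only numpy, scipy, OpenCV 4.12 (cv2) and the standard library are available. Lean on these libraries where they do the work, as an engineer would, in place of code of your own. Each camera call takes 0.05 s, during which the arm holds its last target.

## Task

The turquoise cabochon has just been glued into its silver cup: lay it flat, stone up, in the fitted recess of the lever press and let go of it. Then take the press's black ball handle and bring the sprung lever over and down until its white foot bears on the stone and is pushed about half-way into its sleeve, and keep it there: finish while still holding the handle down. Never drive the foot all the way in, which would crack the stone, and leave the green agate, the pearl ring and the squeeze bottle where they are.

Things in the scene. Friction and masses are not known exactly. Their poses are not given: they have to be found in the camera images.
- stone_center (a point): Centre of the loose turquoise stone in its silver cup (half-way up): an oval dome 14 mm wide (its own x), 22 mm long (its own y), 10 mm tall (z up), lying flat on the bench, 12 g. Grasp it across the 14 mm, low down on its upright silver rim.
- agate_center (a point): Centre of a loose dark green oval agate, 16 x 27 x 9 mm, lying on the bench: a bystander.
- pearl_ring: Loose finger ring with a pearl, 27 x 21 x 12 mm, lying on its side on the bench, origin under its centre: a bystander.
- squeeze_bottle: Loose small white squeeze bottle with a long nozzle, 36 mm wide and 127 mm tall, standing on the bench, origin under its centre: a bystander.
- press_nest (a point): Centre of the floor of the recess in the press's white nylon nest block (46 x 40 mm, top 36 mm above the bench). Recess: floor 25 mm along this point's x, 17 mm along its y; sides slope out to 29 x 21 mm at the mouth, 3 mm up; floor 33 mm above the bench. The stone lies in it with its length along x, either way round. x points from the nest to the lever's hinge, z up; the point turns with the press.
- press_hinge (a point): Point on the lever's hinge line, 110 mm from the nest along the nest's x, 62 mm above the bench; same axes as press_nest; the hinge line is its y axis.
- press_knob (a point): Centre of the black 28 mm ball at the lever's end, 201 mm from the hinge line, on a round 10 mm shank. At rest it is about 255 mm above the bench, 55 mm past the hinge to the nest's +x. With the lever level: 82 mm above the bench, 90 mm past the nest to its -x. Pinched from above along the hinge line's direction, the ball turns between the fingers as the lever swings.
- foot_face (a point): Centre of the face of the white round foot (13 mm in diameter) that slides in the lever's sleeve, 110 mm from the hinge. At rest it faces away from the hinge (the nest's -x), about 175 mm above the bench; with the lever level it faces down over the nest's centre.
- press_lever (a joint): Lever angle, rad: 0 at rest (upright, leaning back), growing as the handle comes over the nest and down; 1.75 level; stop 1.82. A return spring drives it to 0: 2 to 3 N at the handle when level, plus half the foot's force. The foot meets the seated stone at about 1.70 and is half-way in with the lever level; 10 mm of handle travel push it in about 5.5 mm.
- press_foot (a joint): How far the foot is pushed up into its sleeve, in m: 0 out, 0.010 all the way in; it takes 2.4 N to start and 1.2 N more for each mm, so about 8 N half-way.
- press: Grey lever press, fixed to the bench; origin on the bench under the centre of the nest, axes as press_nest. Its base plate is 84 mm wide (y), 16 mm high and reaches 45 mm to -x and 150 mm to +x. Behind the nest (+x) stands the hinge yoke, 80 mm high.

How it is judged:
On the way:
1. the stone lies flat in the recess, let go, with the lever still up (horizontal distance between stone_center and press_nest below 0.005 m and z of stone_center in the frame of press_nest below 0.0065 m and angle between the y axis of stone_center and the x axis of press_nest, either way round below 0.25 rad and angle between stone_center's own z axis and vertical below 0.15 rad and contact force between the fingers and turquoise below 0.05 N and value of joint press_lever below 1.2 rad), for 0.2 s.
At the end, for the whole second after the job is handed in: Stone flat in the recess (within 5 mm of its centre, 0.25 rad of its length), not touched by the fingers; the fingers hold the lever down so that the foot presses on the stone with over 3 N and is 2.5 to 7.5 mm into its sleeve (half-way is 5 mm), through the last second (value of joint press_foot between 0.0025 and 0.0075 m and contact force between press_foot and turquoise above 3 N and contact force between the fingers and press_lever above 0.5 N and contact force between the fingers and turquoise below 0.05 N and horizontal distance between stone_center and press_nest below 0.005 m and z of stone_center in the frame of press_nest below 0.0065 m and angle between the y axis of stone_center and the x axis of press_nest, either way round below 0.25 rad and angle between stone_center's own z axis and vertical below 0.15 rad); the arm keeps its last pose, push and grip.
It fails at once if the foot is driven all the way into its sleeve (past 9 mm) (value of joint press_foot above 0.009 m).
It fails at once if the agate is moved more than 15 mm (distance of agate_center from where it was at the start of the episode above 0.015 m).
It fails at once if the pearl ring is moved more than 15 mm (distance of pearl_ring from where it was at the start of the episode above 0.015 m).
It fails at once if the squeeze bottle is moved more than 15 mm (distance of squeeze_bottle from where it was at the start of the episode above 0.015 m).
It also fails if it takes over 61 s, if anything falls off the work surface, if the arm or the gripper's body presses on something with over 40 N, if the wrist force passes 120 N, or if a joint passes its speed limit or range.

## Working session

There is one attempt and no reset: what is moved stays moved. The work goes in short steps, Python scripts to look and compute and a tool call to move; the robot and the scene stay as the last step left them, time stands still between calls to the robot, and variables do not carry over. Pictures are saved under pics/ and viewed, and the job is handed in when it is done.

Besides the shell and the picture viewer there is one more tool, called by a JSON object that holds its "method" and its "body", one argument or row to a line. send_rows: Moves the arm, as the interface text tells. Its arguments: {"type":"object","properties":{"increments":{"type":"array"}},"required":["increments"]}

```bash
ls; mkdir -p pics; cat > h.py <<'E'
import numpy as np, cv2
from plant import get_obs, get_image, close_job, outline_of
def K(p):
    f=p["color"].shape[0]/2/np.tan(np.radians(p["vertical_fov"])/2); return f,p["cx"],p["cy"]
def cloud(p):
    f,cx,cy=K(p); z=p["range_z"].astype(float); v,u=np.mgrid[:z.shape[0],:z.shape[1]]
    P=np.stack([(u-cx)*z/f,(v-cy)*z/f,z],-1); T=np.array(p["world_from_camera"])
    W=P@T[:3,:3].T+T[:3,3]; W[z==0]=np.nan; return W
def proj(p,X):
    T=np.linalg.inv(np.array(p["world_from_camera"])); f,cx,cy=K(p); c=T[:3,:3]@X+T[:3,3]; return c[0]/c[2]*f+cx,c[1]/c[2]*f+cy
def save(p,n): cv2.imwrite("pics/"+n,cv2.cvtColor(p["color"],cv2.COLOR_RGB2BGR))
E
python3 - <<'E'
from h import *
print(get_obs())
for c in ("scene","top"):
    p=get_image(c); save(p,c+"0.png"); W=cloud(p); print(c,K(p),np.array(p["world_from_camera"]).round(3).tolist())
    np.savez("/tmp/"+c+"0.npz",W=W,color=p["color"])
    for n in ["stone_center","agate_center","pearl_ring","squeeze_bottle","press_nest","press_knob","foot_face","press_lever","press"]:
        for d in outline_of(n,p)[:2]:
            m=d["mask"]; w=W[m]; w=w[~np.isnan(w[:,0])]
            print(n,round(d["conf"],2),np.round(d["uv"]),m.sum(),np.median(w,0).round(4) if len(w) else None, w.min(0).round(3) if len(w) else None,w.max(0).round(3) if len(w) else None)
E
```

```text
pics
{'clock': 0.0, 'joint_pos': array([-1.38730708e+00,  3.78073929e-01,  7.96217935e-02,  1.27439255e+00,
       -3.65484551e-05,  1.46045891e+00]), 'qvel': array([-5.04357232e-04,  6.19617120e-05,  8.89581154e-04,  1.21408576e-03,
       -7.57698829e-04,  7.03874992e-04]), 'joint_efforts': array([ 5.27740394e-04, -4.63610101e+01,  2.69870621e+01,  2.09687190e-02,
        6.00575572e-05, -5.09264439e-06]), 'tcp_pos': array([ 0.16638346, -0.54971499,  0.23035308]), 'ee_rot': array([-1.02282406e-03,  9.89227111e-01,  1.46385362e-01, -5.57138660e-05]), 'ft_force': array([ 0.60310806, -0.81055811,  0.41048354]), 'wrist_torque': array([-0.05240251,  0.03181009, -0.03685433]), 'opening': 0.08547818549151731}
scene (np.float64(437.5226769650509), 272.6187112648764, 209.4108704819283) [[-0.528, -0.43, 0.732, -0.156], [-0.849, 0.262, -0.459, 0.539], [0.005, -0.864, -0.503, 0.678], [0.0, 0.0, 0.0, 1.0]]
stone_center 0.42 [183. 345.] 85 [0.4706 0.3553 0.003 ] [ 0.457  0.345 -0.004] [0.489 0.365 0.011]
pearl_ring 0.59 [184. 346.] 77 [0.4716 0.3559 0.0032] [ 0.457  0.346 -0.004] [0.489 0.365 0.
[... 834 characters left out ...]
.] 1896 [ 0.448  -0.1476  0.0198] [ 0.407 -0.292 -0.004] [ 0.497 -0.037  0.272]
squeeze_bottle 0.57 [238. 172.] 146 [0.7034 0.2115 0.0583] [ 0.691  0.196 -0.002] [0.725 0.232 0.122]
press_nest 0.87 [354. 253.] 1899 [ 0.4476 -0.1451  0.0195] [ 0.407 -0.257 -0.005] [ 0.498 -0.037  0.272]
press_knob 0.81 [392. 249.] 355 [ 0.4471 -0.2202  0.1812] [ 0.432 -0.318 -0.005] [ 0.479 -0.179  0.272]
press_lever 0.7 [360. 253.] 1997 [ 0.4474 -0.1452  0.0192] [ 0.405 -0.326 -0.008] [ 0.497 -0.034  0.272]
press_lever 0.61 [392. 254.] 270 [ 0.4459 -0.2156  0.183 ] [ 0.434 -0.273 -0.004] [ 0.469 -0.18   0.272]
press 0.86 [357. 252.] 1959 [ 0.4475 -0.1426  0.0194] [ 0.405 -0.257 -0.005] [ 0.498 -0.032  0.272]
```

View pics/scene0.png

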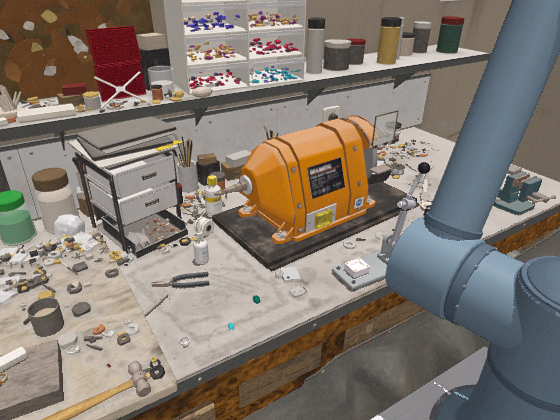

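View pics/top0.png

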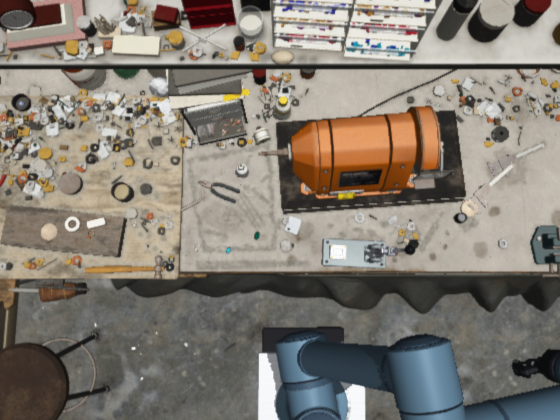

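The scene picture shows the turquoise at about (231,326), the agate at (256,299), the ring at (184,342), the bottle at (202,245), and the press at (380,260). In the top picture the stone is at (228,249), the agate at (256,236) and the press at (355,252).

```bash
python3 - <<'E'
from h import *
for c,(a,b,x,y) in {"scene":(280,350,200,290),"top":(225,265,215,275)}.items():
    d=np.load(f"/tmp/{c}0.npz"); W=d["W"];C=d["color"]
    hsv=cv2.cvtColor(C,cv2.COLOR_RGB2HSV)
    m=((hsv[...,0]>75)&(hsv[...,0]<105)&(hsv[...,1]>90)).astype(np.uint8)
    mm=np.zeros_like(m); mm[a:b,x:y]=m[a:b,x:y]
    n,l,s,ce=cv2.connectedComponentsWithStats(mm)
    for i in range(1,n):
        if s[i,4]<6: continue
        w=W[l==i]; q=w[:,:2]-np.nanmean(w[:,:2],0); e,v=np.linalg.eigh(np.cov(q[~np.isnan(q[:,0])].T))
        print(c,s[i],ce[i].round(1),np.nanmean(w,0).round(4),np.nanmax(w[:,2]),np.sqrt(e)*4,v[:,1],hsv[l==i].mean(0).round())
    if c=="top":
        im=C[215:275,180:300]; cv2.imwrite("pics/t1.png",cv2.cvtColor(cv2.resize(im,None,fx=6.5,fy=6.5,interpolation=cv2.INTER_CUBIC),cv2.COLOR_RGB2BGR))
        im=C[225:275,310:425]; cv2.imwrite("pics/t2.png",cv2.cvtColor(cv2.resize(im,None,fx=6.5,fy=6.5,interpolation=cv2.INTER_CUBIC),cv2.COLOR_RGB2BGR))
    else:
        im=C[270:360,170:290]; cv2.imwrite("pics/s1.png",cv2.cvtColor(cv2.resize(im,None,fx=6.5,fy=6.5,interpolation=cv2.INTER_CUBIC),cv2.COLOR_RGB2BGR))
        im=C[150:300,320:450]; cv2.imwrite("pics/s2.png",cv2.cvtColor(cv2.resize(im,None,fx=4,fy=4,interpolation=cv2.INTER_CUBIC),cv2.COLOR_RGB2BGR))
E
```

```text
scene [253 295   7   8  37] [256.2 298.9] [0.5008 0.1703 0.0059] 0.009030193411026066 [0.01351819 0.0213451 ] [-0.98679217  0.16199139] [ 85. 217. 104.]
scene [228 323   6   7  29] [230.4 326. ] [0.4561 0.2583 0.0065] 0.009514858216890243 [0.01183638 0.01535565] [-0.92747907  0.37387508] [ 93. 171. 195.]
top [255 232   4   7  22] [256.5 235.3] [0.5059 0.1687 0.0081] 0.014433032485911657 [0.01231683 0.02245276] [-0.96894476  0.24727727] [ 83. 187.  82.]
top [226 248   4   5  16] [227.7 249.9] [0.4603 0.2575 0.0081] 0.013008739457828655 [0.01139757 0.01677714] [-0.91943084  0.39325173] [ 94. 163. 180.]
```

View pics/t1.png

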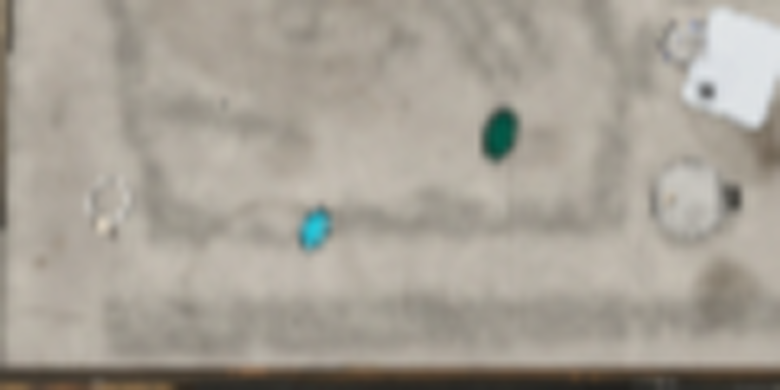

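View pics/s1.png

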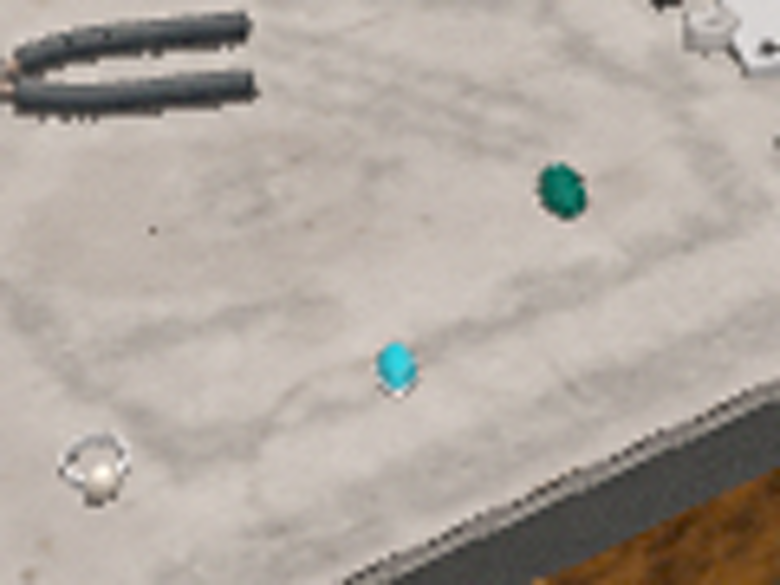

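View pics/t2.png

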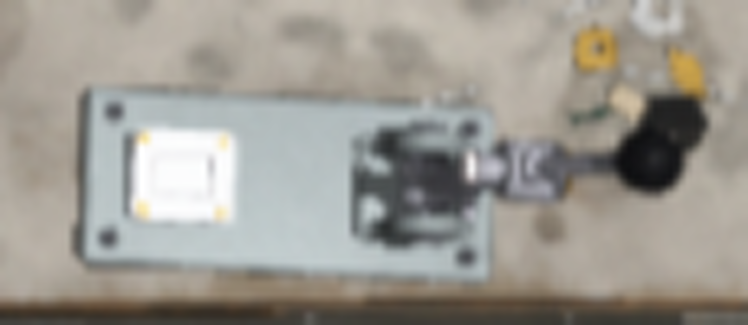

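View pics/s2.png

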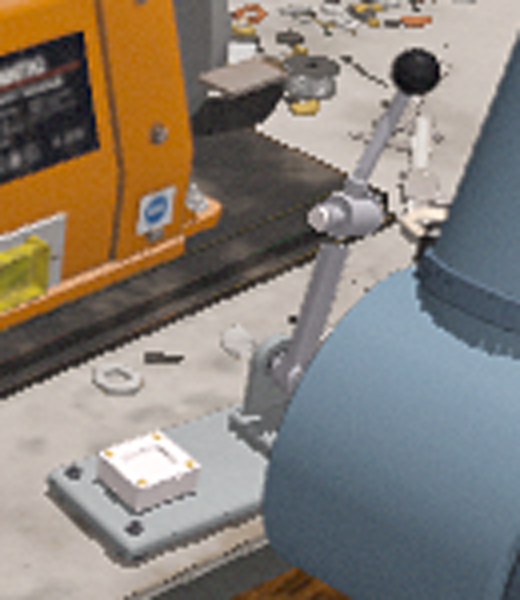

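```bash
cat >> h.py <<'E'
def ray2plane(p,uv,z):
    f,cx,cy=K(p); T=np.array(p["world_from_camera"]); uv=np.atleast_2d(uv).astype(float)
    d=np.c_[(uv[:,0]-cx)/f,(uv[:,1]-cy)/f,np.ones(len(uv))]@T[:3,:3].T
    return T[:3,3]+d*((z-T[2,3])/d[:,2])[:,None]
E
python3 - <<'E'
from h import *
for c in ("scene","top"):
    p=get_image(c); W=cloud(p); C=p["color"].astype(int)
    hsv=cv2.cvtColor(p["color"],cv2.COLOR_RGB2HSV)
    up=cv2.resize(p["color"],None,fx=6,fy=6,interpolation=cv2.INTER_CUBIC)
    hs=cv2.cvtColor(up,cv2.COLOR_RGB2HSV)
    a,b,x,y = (250,285,335,375) if c=="scene" else (235,265,322,352)
    m=np.zeros(up.shape[:2],np.uint8); s=6
    # nest white top
    thr=215
    sub=up[a*s:b*s,x*s:y*s].min(2)>thr-25; m[a*s:b*s,x*s:y*s]=sub
    n,l,st,ce=cv2.connectedComponentsWithStats(m); i=1+np.argmax(st[1:,4])
    vv,uu=np.nonzero(l==i); uv=np.c_[(uu+.5)/s-.5,(vv+.5)/s-.5]
    X=ray2plane(p,uv,0.036)[:,:2]
    r=cv2.minAreaRect((X*1000).astype(np.float32)); print(c,"nest rect",r,X.mean(0).round(4))
    # depth based nest top
    k=np.zeros(W.shape[:2],bool); k[a-10:b+10,x-15:y+15]=1
    q=k&(W[...,2]>0.029)&(W[...,2]<0.05)&(C.min(2)>150)
    print(" depth nest",q.sum(),np.nanmean(W[q],0).round(4),cv2.minAreaRect((W[q][:,:2]*1000).astype(np.float32)))
    # base plate
    q=(W[...,2]>0.010)&(W[...,2]<0.025)&(W[...,0]>0.38)&(W[...,0]<0.52)&(W[...,1]>-0.30)&(W[...,1]<0.0)
    print(" base",q.sum(),cv2.minAreaRect((W[q][:,:2]*1000).astype(np.float32)))
    # stone
    a,b,x,y = (315,335,222,240) if c=="scene" else (243,256,221,236)
    m=np.zeros(up.shape[:2],np.uint8); h=hs[a*s:b*s,x*s:y*s]
    m[a*s:b*s,x*s:y*s]=(h[...,0]>80)&(h[...,0]<105)&(h[...,1]>85)
    vv,uu=np.nonzero(m); uv=np.c_[(uu+.5)/s-.5,(vv+.5)/s-.5]
    X=ray2plane(p,uv,0.006)[:,:2]; e,v=np.linalg.eigh(np.cov(X.T)); print(" stone",X.mean(0).round(4),4*np.sqrt(e),v[:,1], np.degrees(np.arctan2(v[1,1],v[0,1])))
    # knob
    a,b,x,y = (155,185,410,435) if c=="scene" else (225,260,395,425)
    kk=np.zeros(W.shape[:2],bool); kk[a:b,x:y]=1
    q=kk&(W[...,2]>0.22)&(C.max(2)<70); print(" knob",q.sum(),np.nanmean(W[q],0).round(4),np.nanmin(W[q],0).round(3),np.nanmax(W[q],0).round(3))
E
```

```text
scene nest rect ((449.94195556640625, -81.01388549804688), (49.03780746459961, 46.614498138427734), 87.93186950683594) [ 0.4505 -0.081 ]
 depth nest 224 [ 0.4495 -0.081   0.0337] ((448.5950927734375, -111.85845947265625), (109.08081817626953, 42.13638687133789), 86.2718505859375)
 base 921 ((448.47918701171875, -118.42212677001953), (171.35708618164062, 84.45002746582031), 88.5911636352539)
 stone [0.4569 0.2576] [0.01148178 0.0197935 ] [-0.94243913  0.33437776] 160.46529552617375
 knob 98 [ 0.4371 -0.2396  0.2577] [ 0.429 -0.254  0.245] [ 0.451 -0.231  0.268]
top nest rect ((446.078857421875, -90.18206787109375), (67.03911590576172, 60.9109001159668), 86.21888732910156) [ 0.4469 -0.0863]
 depth nest 202 [ 0.4545 -0.0818  0.0362] ((453.6471862792969, -112.50233459472656), (110.82136535644531, 39.76142883300781), 89.05047607421875)
 base 1187 ((456.31109619140625, -152.7449188232422), (115.17255401611328, 295.36688232421875), 4.1460161209106445)
 stone [0.4609 0.257 ] [0.01200573 0.01848753] [-0.92162745  0.38807581] 157.16517624790134
 knob 87 [ 0.4454 -0.2436  0.2641] [ 0.434 -0.257  0.237] [ 0.458 -0.231  0.274]
```

```bash
python3 - <<'E'
from h import *
p=get_image("top"); g=cv2.GaussianBlur(p["color"],(0,0),0.8).astype(float)
W=cloud(p); Z=W[...,2]
# blue-minus-red separates the plate (bluish) from the bench (warm)
d=g[...,2]-g[...,0]
np.set_printoptions(linewidth=200)
print(d[232:272,340].round().astype(int)); 
def cross(sig,t):
    i=np.nonzero((sig[:-1]<t)!=(sig[1:]<t))[0]; return [k+(t-sig[k])/(sig[k+1]-sig[k]) for k in i]
T=[];B=[]
for u in range(326,383):
    c=cross(d[228:275,u],0)
    if len(c)>=2: T.append((u,228+c[0])); B.append((u,228+c[-1]))
for n,E in(("far",T),("near",B)):
    E=np.array(E); 
    for it in range(3):
        k=np.polyfit(E[:,0],E[:,1],1); r=E[:,1]-np.polyval(k,E[:,0]); E=E[abs(r)<max(1.0,2*r.std())]
    X=ray2plane(p,[[326,np.polyval(k,326)],[382,np.polyval(k,382)]],0.016 if n=="far" else 0.016); dd=X[1]-X[0]
    print(n,len(E),r.std(),X[:,:2].round(4).tolist(),np.degrees(np.arctan2(dd[1],dd[0])))
L=[];R=[]
for v in range(242,262):
    c=cross(d[v,312:400],0)
    if c: L.append((312+c[0],v))
L=np.array(L)
k=np.polyfit(L[:,1],L[:,0],1); print(L[:,0].round(1)); X=ray2plane(p,[[np.polyval(k,242),242],[np.polyval(k,262),262]],0.016); dd=X[0]-X[1]; print("left",X[:,:2].round(4),np.degrees(np.arctan2(dd[1],dd[0])))
# nest by whiteness
gm=p["color"].min(2).astype(float); print(gm[238:266,326:352].astype(int))
E
```

```text
[-16 -16 -16 -17 -16 -15 -10   0   8  11  12  12  10   5   2   1   1   1   1   1   1   1   2   1   1   2   4   8  11  12  12  11  11   6  -5 -16 -21 -26 -28 -28]
far 57 0.10109232726209376 [[0.4955, -0.0472], [0.4871, -0.2203]] -92.78427335821577
near 57 0.10110829012794473 [[0.4138, -0.0462], [0.4064, -0.2179]] -92.48971840258989
[322.7 322.7 322.7 322.7 322.7 322.6 322.5 322.5 322.5 322.6 322.6 322.6 322.5 322.5 322.5 322.5 322.3 322.1 322.  321.9]
left [[ 0.4843 -0.0372]
 [ 0.4228 -0.0344]] -2.566695496515953
[[162 159 155 148 144 143 142 138 134 133 141 140 134 137 137 135 135 137 148 153 153 154 154 154 151 149]
 [165 163 162 160 157 155 153 151 146 145 151 150 145 150 150 144 143 147 155 154 152 149 148 146 143 140]
 [158 149 154 175 178 177 176 177 175 172 170 170 168 168 166 164 164 164 165 165 164 162 161 160 159 156]
 [127 101 117 172 181 180 179 179 178 176 176 175 176 177 176 176 176 176 175 177 178 178 177 175 174 174]
 [118  88 108 170 182 180 179 179 179 178 176 176 178 179 179 178 178 177 177 179 179 178 179 176 176 176]
 [152 131 147 175 182 183 182 181 182 182 178 1
[... 1714 characters left out ...]
 197 196 190 184 196 200 209 207 195 190 189 190 191 190]
 [127 129 176 187 187 186 187 187 187 188 188 188 188 188 188 187 190 191 193 193 192 191 190 189 191 191]
 [ 86 103 163 185 186 187 189 190 189 190 190 189 189 190 191 191 191 191 192 191 192 191 190 191 192 193]
 [102 124 170 185 187 187 189 191 191 191 190 189 191 191 192 191 191 192 191 192 192 192 193 192 192 194]
 [160 166 181 186 186 188 188 190 191 191 190 191 192 193 192 191 193 192 193 192 193 193 193 193 193 194]
 [170 168 168 170 170 171 175 180 182 184 184 188 190 190 190 189 191 193 194 194 192 191 192 192 192 193]
 [125 127 126 125 127 131 137 144 147 148 151 156 168 166 166 169 170 172 175 176 176 175 174 176 177 182]]
```

{"method": "send_rows", "body": {
  "increments": [
    {"slide": [0,0,0],"spin": -10.1,"hand": 4},
    {"slide": [0,0,0],"spin": -10.1,"hand": 4},
    {"slide": [0,0,0],"spin": -10.1,"hand": 4},
    {"slide": [0,0,0],"spin": -10.1,"hand": 4},
    {"slide": [0,0,0],"spin": -10.1,"hand": 4},
    {"slide": [0,0,0],"spin": -10.1,"hand": 4},
    {"slide": [0,0,0],"spin": -10.1,"hand": 4},
    {"slide": [0,0,0],"spin": -10.1,"hand": 4},
    {"slide": [0,0,0],"spin": -10.1,"hand": 4},
    {"slide": [0,0,0],"spin": -10.1,"hand": 4},
    {"slide": [0,0,0],"spin": -10.1,"hand": 4},
    {"slide": [0,0,0],"spin": -10.1,"hand": 4}
  ]
}}

```text
clock: 2.65
tcp_pos: [0.1665, -0.5504, 0.2313]
ee_rot: [0.0, 0.355, 0.935, -0.0]
ft_force: [-0.1, 0.8, 0.4]
opening: 0.0399
```

{"method": "send_rows", "body": {
  "increments": [
    {"slide": [0,0,0],"spin": -10.1,"hand": 3.5},
    {"slide": [0,0,0],"spin": -10.1,"hand": 3.5},
    {"slide": [0,0,0],"spin": 0,"hand": 3.5}
  ]
}}

```text
clock: 3.02
tcp_pos: [0.1665, -0.5504, 0.2313]
ee_rot: [0.0, 0.19, 0.982, -0.0]
ft_force: [0.2, -0.2, 0.6]
opening: 0.0351
```

```bash
cat >> h.py <<'E'
from scipy.spatial.transform import Rotation as R
def tool(d,q=None):
    q=get_obs()["ee_rot"] if q is None else q
    return (R.from_quat([q[1],q[2],q[3],q[0]]).inv().apply(d)*100).round(2)
E
python3 - <<'E'
from h import *
P=np.array([[.1665,-.5504,.2313],[.30,-.25,.25],[.38,0,.25],[.459,.257,.10]])
for a,b in zip(P,P[1:]): t=tool(b-a); print(t, np.linalg.norm(t))
E
```

```text
[-1.19 32.85 -1.87] 32.924694379750896
[ 1.89 26.18 -0.  ] 26.24813326695824
[ 2.25 26.79 15.  ] 30.785818163563558
```

{"method": "send_rows", "body": {
  "increments": [
    {"slide": [-0.17,4.69,-0.27],"spin": 0,"hand": 3},
    {"slide": [-0.17,4.69,-0.27],"spin": 0,"hand": 3},
    {"slide": [-0.17,4.69,-0.27],"spin": 0,"hand": 3},
    {"slide": [-0.17,4.69,-0.27],"spin": 0,"hand": 3},
    {"slide": [-0.17,4.69,-0.27],"spin": 0,"hand": 3},
    {"slide": [-0.17,4.69,-0.27],"spin": 0,"hand": 3},
    {"slide": [-0.17,4.69,-0.27],"spin": 0,"hand": 3},
    {"slide": [0.38,5.24,0],"spin": 0,"hand": 3},
    {"slide": [0.38,5.24,0],"spin": 0,"hand": 3},
    {"slide": [0.38,5.24,0],"spin": 0,"hand": 3},
    {"slide": [0.38,5.24,0],"spin": 0,"hand": 3},
    {"slide": [0.38,5.24,0],"spin": 0,"hand": 3}
  ]
}}

```text
clock: 4.53
tcp_pos: [0.3793, 0.0021, 0.2505]
ee_rot: [0.001, 0.191, 0.982, -0.0]
ft_force: [1.3, -0.7, 0.1]
opening: 0.03
```

{"method": "send_rows", "body": {
  "increments": [
    {"slide": [0.37,4.47,2.5],"spin": 0,"hand": 3},
    {"slide": [0.37,4.47,2.5],"spin": 0,"hand": 3},
    {"slide": [0.37,4.47,2.5],"spin": 0,"hand": 3},
    {"slide": [0.37,4.47,2.5],"spin": 0,"hand": 3},
    {"slide": [0.37,4.47,2.5],"spin": 0,"hand": 3},
    {"slide": [0.37,4.47,2.5],"spin": 0,"hand": 3},
    {"slide": [0,0,0],"spin": 0,"hand": 3}
  ]
}}

```text
clock: 5.4
tcp_pos: [0.457, 0.2596, 0.098]
ee_rot: [-0.001, 0.188, 0.982, -0.001]
ft_force: [-0.1, 0.1, -0.1]
opening: 0.03
```

```bash
python3 - <<'E'
from h import *
o=get_obs(); print(o["tcp_pos"],o["ee_rot"],o["joint_pos"].round(2),o["ft_force"])
for c in ("scene","top"):
    p=get_image(c)
    u=proj(p,o["tcp_pos"]); print(c,u, "stone",proj(p,np.array([.459,.257,.006])))
    C=p["color"].copy(); x,y=int(u[0]),int(u[1]); im=cv2.resize(C[y-45:y+45,x-60:x+60],None,fx=6,fy=6,interpolation=cv2.INTER_CUBIC)
    uu=np.array([(u[0]-x+60+.5)*6,(u[1]-y+45+.5)*6]).astype(int); cv2.circle(im,tuple(map(int,uu)),3,(255,0,0),-1)
    cv2.imwrite(f"pics/a_{c}.png",cv2.cvtColor(im,cv2.COLOR_RGB2BGR))
E
```

```text
[0.45698213 0.25962429 0.09801853] [-1.20262646e-03  1.88428028e-01  9.82086057e-01 -6.39821498e-04] [ 0.4   0.36 -0.3   0.91  0.    0.77] [-0.14093368  0.05345025 -0.11725249]
scene (np.float64(227.64604094577047), np.float64(292.37939898581726)) stone (np.float64(230.365411643), np.float64(325.1140054656347))
top (np.float64(223.5222076809391), np.float64(248.89035184310535)) stone (np.float64(227.91821715708124), np.float64(250.39768881948447))
```

View pics/a_scene.png

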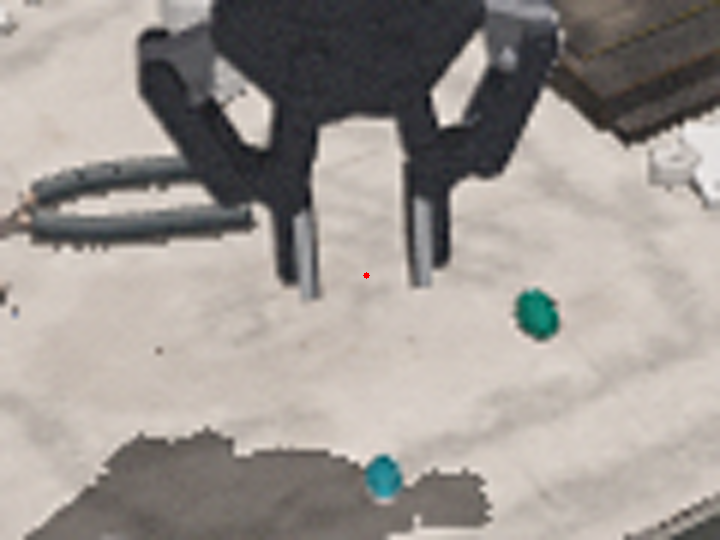

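View pics/a_top.png

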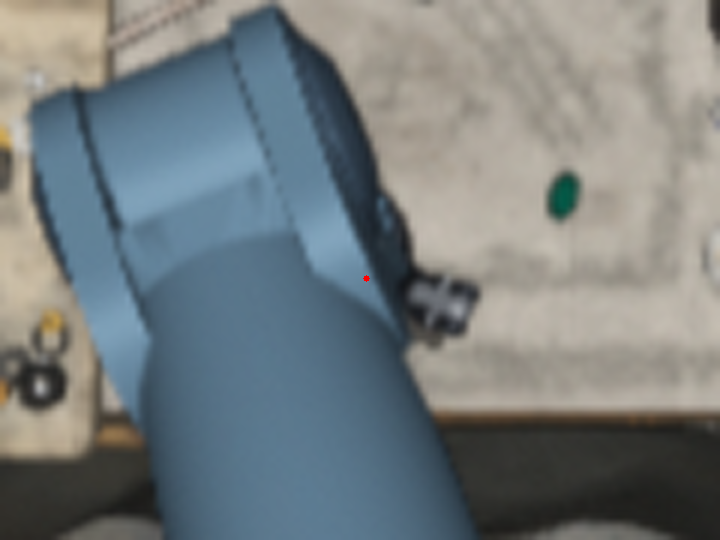

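```bash
python3 -c "
from h import *
print(get_obs()['tcp_pos'])"
```

```text
[0.45720169 0.25761268 0.09991728]
```

The scene crop shows fingertips at (310,298) and (420,286), with the stone at (383,476) in the crop. Laterally the projected TCP matches the fingers. The top view is blocked by the arm.

```bash
python3 -c "
from h import *
print(tool(np.array([.459,.257,.03])-get_obs()['tcp_pos']))"
```

```text
[-0.19  0.02  6.99]
```

{"method": "send_rows", "body": {
  "increments": [
    {"slide": [-0.2,0,3],"spin": 0,"hand": 3},
    {"slide": [0,0,2],"spin": 0,"hand": 3},
    {"slide": [0,0,1],"spin": 0,"hand": 3},
    {"slide": [0,0,1],"spin": 0,"hand": 3},
    {"slide": [0,0,0],"spin": 0,"hand": 3},
    {"slide": [0,0,0],"spin": 0,"hand": 3}
  ]
}}

```text
clock: 6.25
tcp_pos: [0.46, 0.2571, 0.0308]
ee_rot: [0.0, 0.189, 0.982, 0.0]
ft_force: [-0.4, -0.3, -0.1]
opening: 0.0302
```

```bash
cat > look.py <<'E'
from h import *
import sys
def look(c,name,ctr,s=8,w=45,h=35,marks=[]):
    p=get_image(c); C=p["color"]; x,y=map(int,proj(p,np.array(ctr)))
    x0=max(0,min(560-2*w,x-w)); y0=max(0,min(420-2*h,y-h)); 
    im=cv2.resize(C[y0:y0+2*h,x0:x0+2*w],None,fx=s,fy=s,interpolation=cv2.INTER_CUBIC)
    for m in marks:
        u=proj(p,np.array(m)); cv2.circle(im,(int((u[0]-x0+.5)*s),int((u[1]-y0+.5)*s)),2,(255,0,0),-1)
    cv2.imwrite("pics/"+name,cv2.cvtColor(im,cv2.COLOR_RGB2BGR)); return p
E
python3 - <<'E'
from look import *
o=get_obs(); t=o["tcp_pos"]; print(t,o["ee_rot"].round(4))
r=R.from_quat(np.roll(o["ee_rot"],-1))
look("scene","b.png",[.459,.257,.015],marks=[t]+[t+r.apply([a,b,0]) for a in(-.011,.011) for b in (-.015,.015)])
E
```

```text
[0.46002647 0.25711798 0.03079452] [5.000e-04 1.889e-01 9.820e-01 2.000e-04]
```

View pics/b.png

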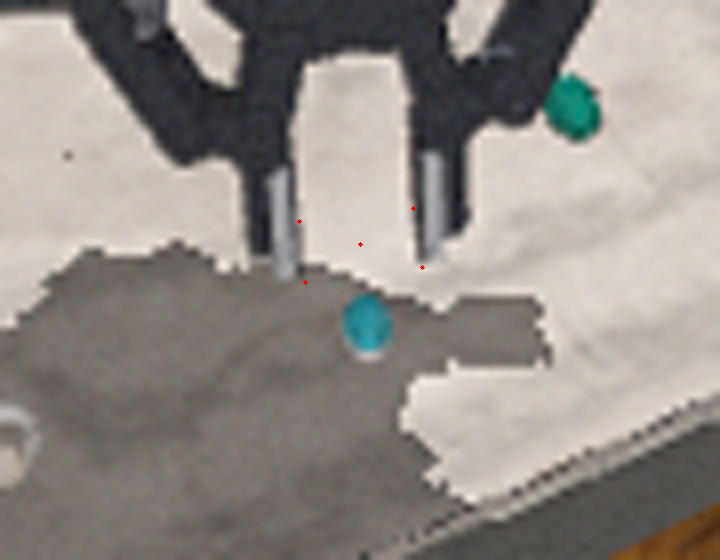

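Fingertips straddle the stone laterally (tips near columns 285 and 432, stone at 367), so I'm lowering to contact.

{"method": "send_rows", "body": {
  "increments": [
    {"slide": [0,0,1],"spin": 0,"hand": 2.6},
    {"slide": [0,0,1],"spin": 0,"hand": 2.6},
    {"slide": [0,0,0.4],"spin": 0,"hand": 2.6},
    {"slide": [0,0,0.1],"spin": 0,"hand": 2.6},
    {"slide": [0,0,0],"spin": 0,"hand": 2.6}
  ]
}}

```text
clock: 6.92
tcp_pos: [0.4596, 0.257, 0.0051]
ee_rot: [0.0, 0.189, 0.982, -0.0]
ft_force: [1.5, -0.6, 0.3]
opening: 0.026
```

```bash
python3 - <<'E'
from look import *
o=get_obs(); t=o["tcp_pos"]; print(t,o["ft_force"])
r=R.from_quat(np.roll(o["ee_rot"],-1))
look("scene","c.png",[.459,.257,.015],marks=[t]+[t+r.apply([a,b,0]) for a in(-.011,.011) for b in (-.013,.013)])
E
```

```text
[0.45956835 0.25703418 0.00512669] [ 1.46129182 -0.57531337  0.34744644]
```

View pics/c.png

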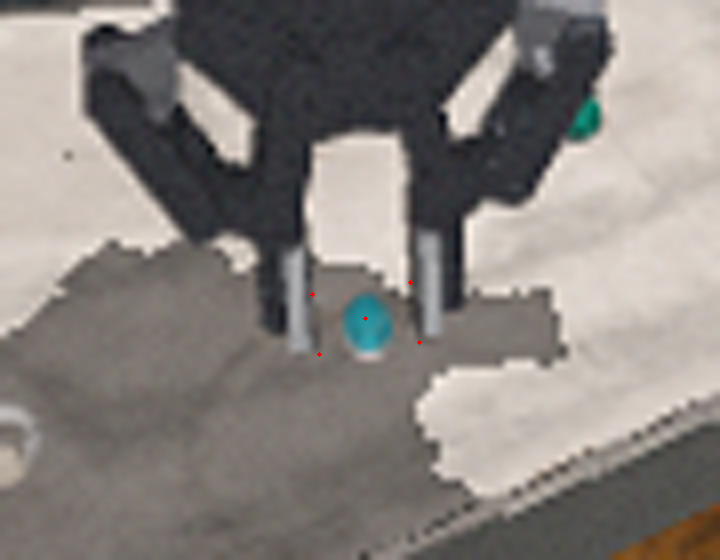

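The stone at (367,322) sits between the tips at (300,350) and (432,335). I'm feeling for the bench.

{"method": "send_rows", "body": {
  "increments": [
    {"slide": [0,0,0.1],"spin": 0,"hand": 2.6},
    {"slide": [0,0,0.1],"spin": 0,"hand": 2.6},
    {"slide": [0,0,0],"spin": 0,"hand": 2.6}
  ]
}}

```text
clock: 7.35
tcp_pos: [0.4595, 0.257, 0.0031]
ee_rot: [0.0, 0.189, 0.982, -0.0]
ft_force: [-0.6, -0.0, -0.4]
opening: 0.026
```

{"method": "send_rows", "body": {
  "increments": [
    {"slide": [0,0,0.1],"spin": 0,"hand": 2.6},
    {"slide": [0,0,0.1],"spin": 0,"hand": 2.6},
    {"slide": [0,0,0],"spin": 0,"hand": 2.6}
  ]
}}

```text
clock: 7.72
tcp_pos: [0.4594, 0.2569, 0.001]
ee_rot: [-0.0, 0.189, 0.982, -0.0]
ft_force: [0.3, -0.0, 0.5]
opening: 0.0259
```

{"method": "send_rows", "body": {
  "increments": [
    {"slide": [0,0,0.1],"spin": 0,"hand": 2.4},
    {"slide": [0,0,0.1],"spin": 0,"hand": 2.4},
    {"slide": [0,0,0],"spin": 0,"hand": 2.4}
  ]
}}

```text
clock: 8.1
tcp_pos: [0.4596, 0.257, -0.0]
ee_rot: [0.0, 0.189, 0.982, 0.0]
ft_force: [-2.4, -0.9, 6.8]
opening: 0.0239
```

Contact comes at TCP z≈0, so the tips are true. I'm raising to 3.5 mm and closing.

{"method": "send_rows", "body": {
  "increments": [
    {"slide": [0,0,-0.45],"spin": 0,"hand": 2.4},
    {"slide": [0,0,0],"spin": 0,"hand": 2.2},
    {"slide": [0,0,0],"spin": 0,"hand": 1.8},
    {"slide": [0,0,0],"spin": 0,"hand": 1.5},
    {"slide": [0,0,0],"spin": 0,"hand": 1},
    {"slide": [0,0,0],"spin": 0,"hand": 0.6},
    {"slide": [0,0,0],"spin": 0,"hand": 0.6},
    {"slide": [0,0,0],"spin": 0,"hand": 0.6}
  ]
}}

```text
clock: 9.1
tcp_pos: [0.4594, 0.2569, 0.0037]
ee_rot: [-0.0, 0.189, 0.982, -0.0]
ft_force: [-1.5, -0.4, 3.9]
opening: 0.0113
```

```bash
python3 - <<'E'
from look import *
o=get_obs(); t=o["tcp_pos"]; print(t,o["ft_force"],o["opening"])
look("scene","d.png",[.459,.257,.015],s=10,w=38,h=28,marks=[t])
E
```

```text
[0.45939635 0.25691975 0.00368633] [-1.48965072 -0.35350509  3.9430868 ] 0.011348720305742117
```

View pics/d.png

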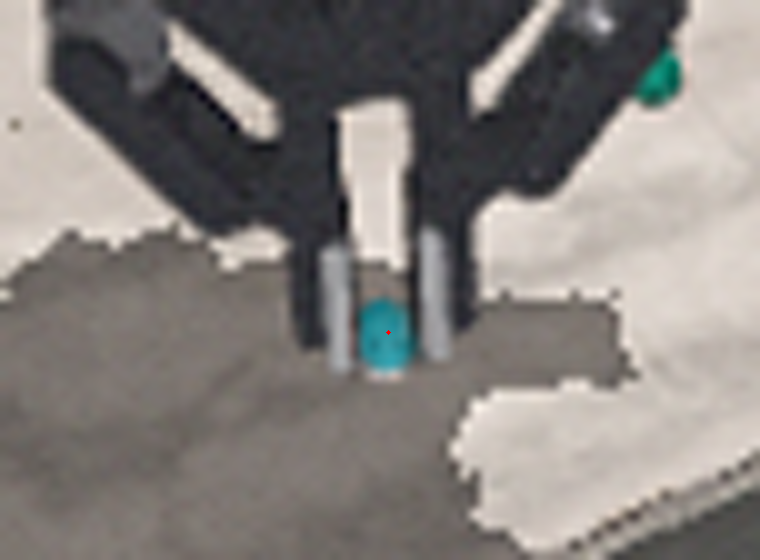

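{"method": "send_rows", "body": {
  "increments": [
    {"slide": [0,0,-0.1],"spin": 0,"hand": 0.6},
    {"slide": [0,0,-0.2],"spin": 0,"hand": 0.6},
    {"slide": [0,0,-0.5],"spin": 0,"hand": 0.6},
    {"slide": [0,0,-1],"spin": 0,"hand": 0.6},
    {"slide": [0,0,-1],"spin": 0,"hand": 0.6},
    {"slide": [0,0,0],"spin": 0,"hand": 0.6}
  ]
}}

```text
clock: 9.9
tcp_pos: [0.4607, 0.2575, 0.033]
ee_rot: [0.001, 0.189, 0.982, 0.001]
ft_force: [-0.4, -0.4, -0.9]
opening: 0.0115
```

```bash
python3 - <<'E'
from look import *
o=get_obs(); t=o["tcp_pos"]; print(t,o["ft_force"],o["opening"])
look("scene","e.png",t,s=10,w=38,h=28,marks=[t])
E
```

```text
[0.46073089 0.25747821 0.03303497] [-0.40969165 -0.40319259 -0.94032199] 0.011481931962834781
```

View pics/e.png

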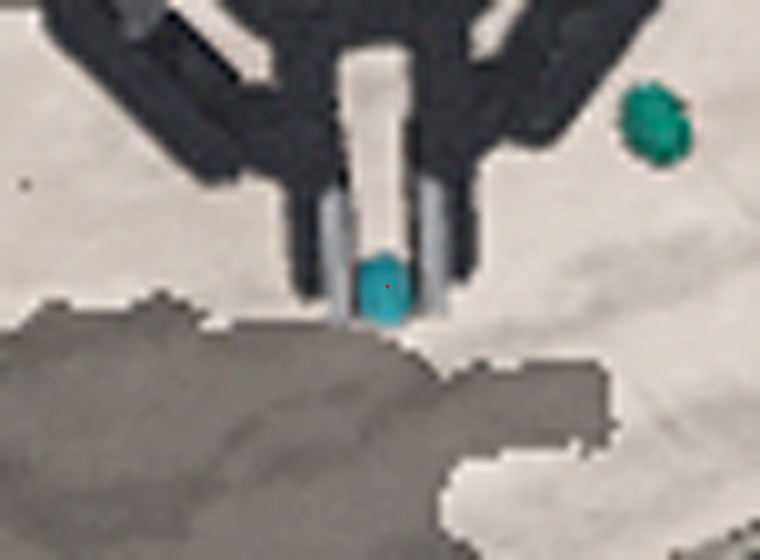

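The stone is held level between the pads at (387,290) in the crop and about 3.5 mm proud of the tips, as planned. Lifting, then turning 70.7°.

{"method": "send_rows", "body": {
  "increments": [
    {"slide": [0,0,-4],"spin": 0,"hand": 0.6},
    {"slide": [0,0,-4],"spin": 0,"hand": 0.6},
    {"slide": [0,0,-4],"spin": 0,"hand": 0.6},
    {"slide": [0,0,-2],"spin": 10.1,"hand": 0.6},
    {"slide": [0,0,0],"spin": 10.1,"hand": 0.6},
    {"slide": [0,0,0],"spin": 10.1,"hand": 0.6},
    {"slide": [0,0,0],"spin": 10.1,"hand": 0.6},
    {"slide": [0,0,0],"spin": 10.1,"hand": 0.6},
    {"slide": [0,0,0],"spin": 10.1,"hand": 0.6},
    {"slide": [0,0,0],"spin": 10.1,"hand": 0.6},
    {"slide": [0,0,0],"spin": 0,"hand": 0.6}
  ]
}}

```text
clock: 11.32
tcp_pos: [0.4593, 0.2569, 0.1713]
ee_rot: [-0.0, 0.721, 0.692, -0.0]
ft_force: [0.5, 0.4, -1.2]
opening: 0.0113
```

```bash
python3 -c "
from h import *
o=get_obs();print(o['tcp_pos'],o['ee_rot'],o['opening'],tool(np.array([.452,-.0815,.17])-o['tcp_pos']))"
```

```text
[0.45925827 0.25690347 0.17133461] [-8.63500469e-05  7.21449610e-01  6.92466853e-01 -3.31014753e-04] 0.011269664365897766 [-33.84   0.66   0.15]
```

{"method": "send_rows", "body": {
  "increments": [
    {"slide": [-4.8,0.1,0],"spin": 0,"hand": 0.6},
    {"slide": [-4.8,0.1,0],"spin": 0,"hand": 0.6},
    {"slide": [-4.8,0.1,0],"spin": 0,"hand": 0.6},
    {"slide": [-4.8,0.1,0],"spin": 0,"hand": 0.6},
    {"slide": [-4.8,0.1,0],"spin": 0,"hand": 0.6},
    {"slide": [-4.8,0.1,0],"spin": 0,"hand": 0.6},
    {"slide": [-5,0.1,0.15],"spin": 0,"hand": 0.6},
    {"slide": [0,0,0],"spin": 0,"hand": 0.6},
    {"slide": [0,0,0],"spin": 0,"hand": 0.6}
  ]
}}

```text
clock: 12.45
tcp_pos: [0.4517, -0.0806, 0.17]
ee_rot: [-0.0, 0.722, 0.692, 0.0]
ft_force: [0.2, 0.0, -0.0]
opening: 0.0115
```

```bash
python3 - <<'E'
from look import *
o=get_obs(); t=o["tcp_pos"]; print(t,o["ft_force"],o["opening"],o["joint_pos"].round(2))
look("scene","f.png",t,s=4,w=90,h=70,marks=[t])
p=get_image("top"); save(p,"ftop.png")
E
```

```text
[ 0.45169521 -0.08058432  0.1700356 ] [ 0.22468078  0.04798598 -0.03875178] 0.011506266081638888 [-0.32  0.18 -0.35  1.04  0.    1.3 ]
```

View pics/f.png

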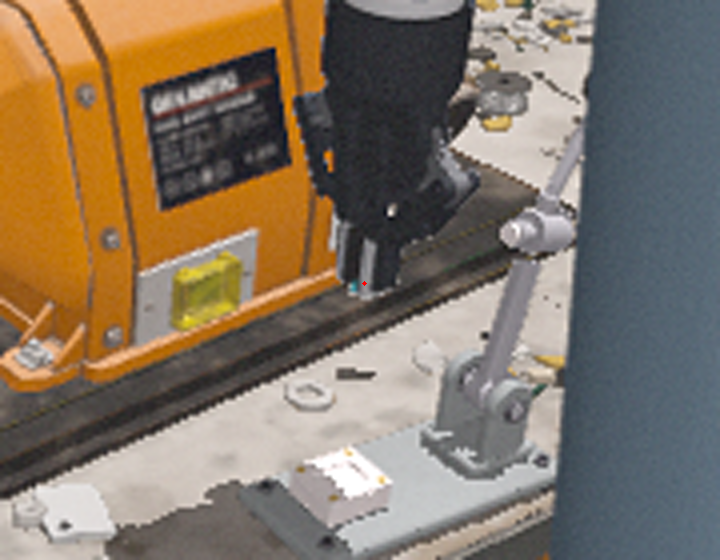

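View pics/ftop.png

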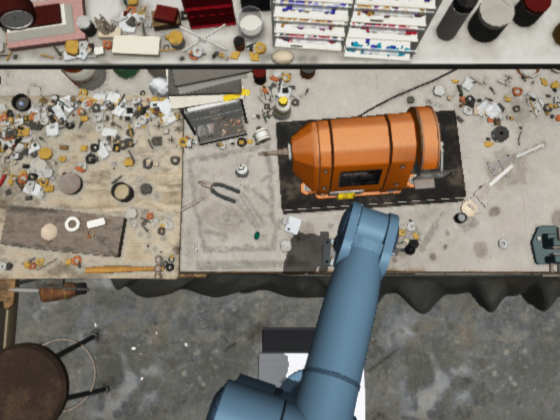

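```bash
python3 - <<'E'
from h import *
for c in ("scene","top"):
    p=get_image(c); W=cloud(p); C=p["color"].astype(int)
    q=(C[...,2]-C[...,0]>25)&(W[...,2]>0.1)&(W[...,0]>0.33)&(W[...,0]<0.7)
    w=W[q]; print(c,len(w)); 
    for x0 in np.arange(.34,.60,.04):
        k=w[(w[:,0]>=x0)&(w[:,0]<x0+.04)]
        if len(k): print(round(x0,2),len(k),k[:,1].min().round(3),k[:,1].max().round(3),k[:,2].min().round(3),k[:,2].max().round(3))
E
```

```text
scene 3459
0.34 16 -0.098 -0.022 0.594 0.618
0.38 1637 -0.766 -0.01 0.1 0.618
0.42 1489 -0.704 -0.022 0.101 0.609
0.46 316 -0.704 -0.036 0.101 0.576
top 4471
0.34 1122 -0.1 0.002 0.654 0.716
0.38 1148 -0.123 -0.012 0.632 0.697
0.42 1153 -0.213 -0.021 0.179 0.681
0.46 728 -0.131 -0.03 0.64 0.674
0.5 17 -0.062 -0.048 0.64 0.651
```

The scene shows the gripper clear of lever and motor, with the nest at (340,480) in the crop and the drum well above the knob. Lowering to take a closer look.

{"method": "send_rows", "body": {
  "increments": [
    {"slide": [0,0,3],"spin": 0,"hand": 0.6},
    {"slide": [0,0,3],"spin": 0,"hand": 0.6},
    {"slide": [0,0,2],"spin": 0,"hand": 0.6},
    {"slide": [0,0,1],"spin": 0,"hand": 0.6},
    {"slide": [0,0,0],"spin": 0,"hand": 0.6},
    {"slide": [0,0,0],"spin": 0,"hand": 0.6}
  ]
}}

```text
clock: 13.4
tcp_pos: [0.4528, -0.081, 0.081]
ee_rot: [0.001, 0.722, 0.692, 0.0]
ft_force: [-0.1, -0.3, -0.7]
opening: 0.0114
```

```bash
python3 - <<'E'
from look import *
o=get_obs(); t=o["tcp_pos"]; print(t,o["ft_force"],o["opening"],o["ee_rot"])
r=R.from_quat(np.roll(o["ee_rot"],-1))
look("scene","g.png",t+[0,0,-.015],s=10,w=38,h=28,marks=[t]+[t+r.apply([a,b,0]) for a in(-.011,.011) for b in (-.007,.007)])
E
```

```text
[ 0.45275029 -0.08100393  0.08101257] [-0.103397   -0.33993304 -0.66928449] 0.011402809803422 [6.93730984e-04 7.21979461e-01 6.91914064e-01 3.24773539e-04]
```

View pics/g.png

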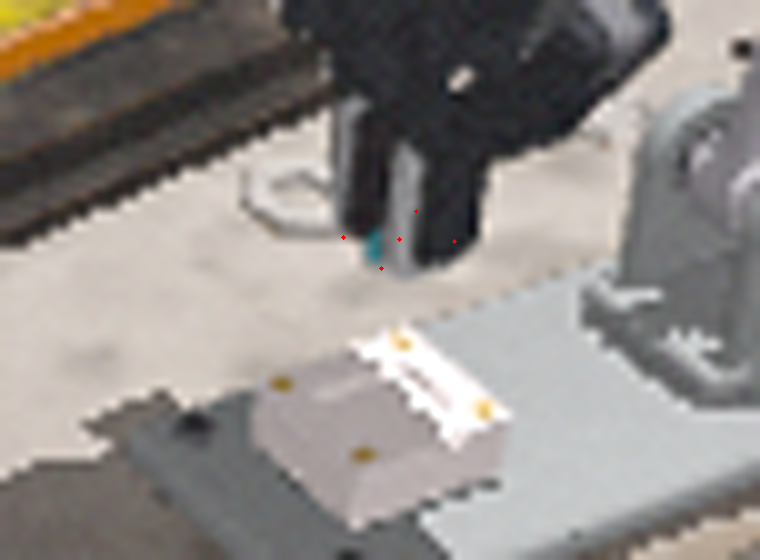

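```bash
python3 - <<'E'
from look import *
o=get_obs(); t=o["tcp_pos"]; r=R.from_quat(np.roll(o["ee_rot"],-1)); s=10
p=get_image("scene"); ctr=np.array([0.45275,-0.0810,.0660])
x,y=map(int,proj(p,ctr)); x0,y0=x-38,y-28
up=cv2.resize(p["color"][y0:y0+56,x0:x0+76],None,fx=s,fy=s,interpolation=cv2.INTER_CUBIC)
hs=cv2.cvtColor(up,cv2.COLOR_RGB2HSV)
m=((hs[...,0]>10)&(hs[...,0]<30)&(hs[...,1]>110)).astype(np.uint8); m[:300]=0
n,l,st,ce=cv2.connectedComponentsWithStats(m)
d=np.array([ce[i] for i in range(1,n) if st[i,4]>100]); print(d.round(1))
uv=np.c_[(d[:,0]+.5)/s-.5+x0,(d[:,1]+.5)/s-.5+y0]
X=ray2plane(p,uv,.036); print(X[:,:2].round(4),X.mean(0).round(4))
m=((hs[...,0]>80)&(hs[...,0]<105)&(hs[...,1]>70)).astype(np.uint8); m[:200]=0;m[300:]=0
vv,uu=np.nonzero(m); print("teal",uu.min(),uu.max(),vv.min(),vv.max(),len(uu))
im=up.copy()
for e,col in((-.003,(255,0,0)),(0,(255,255,0)),(.003,(0,255,0))):
  for zz in (.0035,-.001):
    th=np.linspace(0,2*np.pi,120)
    for q in th:
        u=proj(p,t+r.apply([.011*np.cos(q)+e,.007*np.sin(q),zz])); 
        cv2.circle(im,(int((u[0]-x0+.5)*s),int((u[1]-y0+.5)*s)),0,col,-1)
im=im[150:350,250:550]; cv2.imwrite("pics/h.png",cv2.cvtColor(cv2.resize(im,None,fx=2.6,fy=2.6,interpolation=cv2.INTER_NEAREST),cv2.COLOR_RGB2BGR))
E
```

```text
[[282.  383.9]
 [363.4 454.5]]
[[ 0.4676 -0.0633]
 [ 0.4365 -0.0618]] [ 0.452  -0.0625  0.036 ]
teal 367 473 226 260 462
```

View pics/h.png

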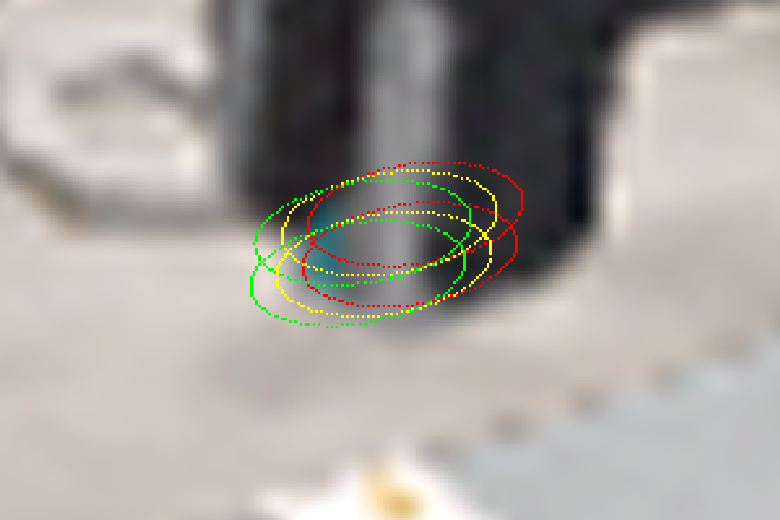

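```bash
python3 - <<'E'
from look import *
s=10
p=get_image("scene"); ctr=np.array([0.45275,-0.0810,.0660]); x,y=map(int,proj(p,ctr)); x0,y0=x-38,y-28
up=cv2.resize(p["color"][y0:y0+56,x0:x0+76],None,fx=s,fy=s,interpolation=cv2.INTER_CUBIC)
hs=cv2.cvtColor(up,cv2.COLOR_RGB2HSV)
D=[]
for (a,b) in [(282,384),(402,343),(484,410),(363,455)]:
    w=hs[b-16:b+16,a-16:a+16,1].astype(float); w=np.clip(w-40 if w.max()<110 else w-80,0,None); v,u=np.mgrid[b-16:b+16,a-16:a+16]
    D.append(((w*u).sum()/w.sum(),(w*v).sum()/w.sum()))
D=np.array(D); print(D.round(1)); uv=(D+.5)/s-.5+[x0,y0]; X=ray2plane(p,uv,.036); print(X[:,:2].round(4),X.mean(0).round(4))
o=get_obs();print(o["tcp_pos"])
E
```

```text
[[281.9 384.2]
 [402.1 343.5]
 [484.  410.1]
 [363.6 454.4]]
[[ 0.4676 -0.0632]
 [ 0.4648 -0.099 ]
 [ 0.4344 -0.0978]
 [ 0.4365 -0.0618]] [ 0.4508 -0.0805  0.036 ]
[ 0.45273733 -0.08117784  0.08099127]
```

{"method": "send_rows", "body": {
  "increments": [
    {"slide": [0,-0.05,2],"spin": 0,"hand": 0.6},
    {"slide": [0,0,1.5],"spin": 0,"hand": 0.6},
    {"slide": [0,0,0.5],"spin": 0,"hand": 0.6},
    {"slide": [0,0,0],"spin": 0,"hand": 0.6},
    {"slide": [0,0,0],"spin": 0,"hand": 0.6}
  ]
}}

```text
clock: 14.18
tcp_pos: [0.4521, -0.0812, 0.0409]
ee_rot: [0.001, 0.722, 0.692, 0.0]
ft_force: [-0.0, 0.3, -0.5]
opening: 0.0114
```

{"method": "send_rows", "body": {
  "increments": [
    {"slide": [0,0,0.1],"spin": 0,"hand": 0.6},
    {"slide": [0,0,0],"spin": 0,"hand": 0.6}
  ]
}}

```text
clock: 14.42
tcp_pos: [0.4517, -0.081, 0.0394]
ee_rot: [0.0, 0.722, 0.692, 0.0]
ft_force: [-0.5, 0.5, 0.1]
opening: 0.0115
```

```bash
python3 - <<'E'
from look import *
o=get_obs(); t=o["tcp_pos"]; print(t,o["ft_force"],o["opening"],o["ee_rot"])
look("scene","i.png",t+[0,0,-.0],s=10,w=38,h=28,marks=[])
E
```

```text
[ 0.45165212 -0.08102701  0.03940405] [-0.51674636  0.51487656  0.12158697] 0.011497838248172595 [2.30071493e-04 7.22180231e-01 6.91704891e-01 6.55552024e-05]
```

View pics/i.png

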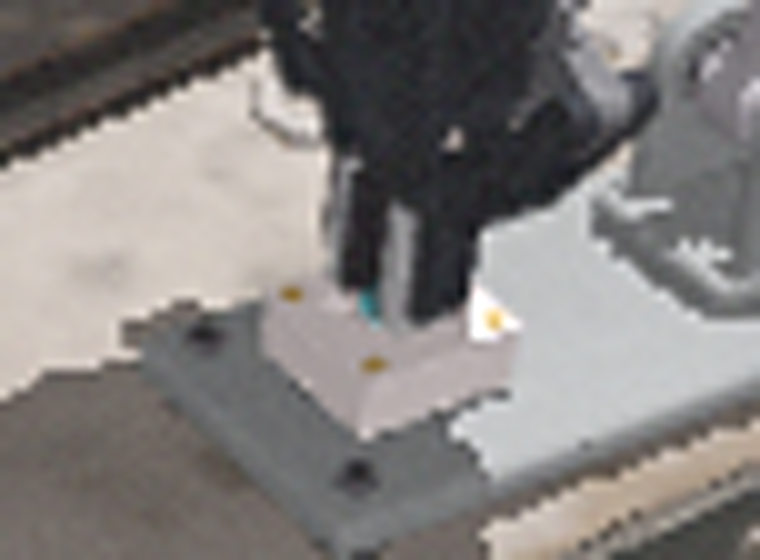

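The pads are over the nest, with the dots at (290,294), (374,365) and (495,320) around them and no contact yet.

{"method": "send_rows", "body": {
  "increments": [
    {"slide": [0,0,0.1],"spin": 0,"hand": 0.6},
    {"slide": [0,0,0.05],"spin": 0,"hand": 0.6},
    {"slide": [0,0,0],"spin": 0,"hand": 0.6}
  ]
}}

```text
clock: 14.85
tcp_pos: [0.4514, -0.0809, 0.0376]
ee_rot: [-0.0, 0.722, 0.692, -0.0]
ft_force: [0.1, -0.3, 0.8]
opening: 0.0111
```

{"method": "send_rows", "body": {
  "increments": [
    {"slide": [0,0,0.1],"spin": 0,"hand": 0.6},
    {"slide": [0,0,0],"spin": 0,"hand": 0.6}
  ]
}}

```text
clock: 15.1
tcp_pos: [0.4516, -0.081, 0.0367]
ee_rot: [0.0, 0.722, 0.692, -0.0]
ft_force: [0.4, -0.2, 0.3]
opening: 0.0115
```

{"method": "send_rows", "body": {
  "increments": [
    {"slide": [0,0,0.03],"spin": 0,"hand": 1.2},
    {"slide": [0,0,0],"spin": 0,"hand": 1.5},
    {"slide": [0,0,0],"spin": 0,"hand": 1.8},
    {"slide": [0,0,0],"spin": 0,"hand": 2.2},
    {"slide": [0,0,0],"spin": 0,"hand": 2.6},
    {"slide": [0,0,0],"spin": 0,"hand": 2.6},
    {"slide": [0,0,-0.5],"spin": 0,"hand": 2.6},
    {"slide": [0,0,-2],"spin": 0,"hand": 2.6},
    {"slide": [0,0,-4],"spin": 0,"hand": 2.6},
    {"slide": [0,0,-5],"spin": 0,"hand": 2.6},
    {"slide": [0,0,-5],"spin": 0,"hand": 2.6},
    {"slide": [0,0,0],"spin": 0,"hand": 2.6}
  ]
}}

```text
clock: 16.6
tcp_pos: [0.4545, -0.0819, 0.2059]
ee_rot: [0.004, 0.722, 0.692, 0.002]
ft_force: [-0.1, -0.4, -0.2]
opening: 0.0261
```

```bash
python3 - <<'E'
from look import *
o=get_obs(); t=o["tcp_pos"]; print(t,o["ft_force"],o["opening"])
look("scene","j.png",[.452,-.081,.036],s=10,w=38,h=28)
E
```

```text
[ 0.45453976 -0.08193729  0.20587628] [-0.13027765 -0.43660542 -0.20255425] 0.02606174221096752
```

View pics/j.png

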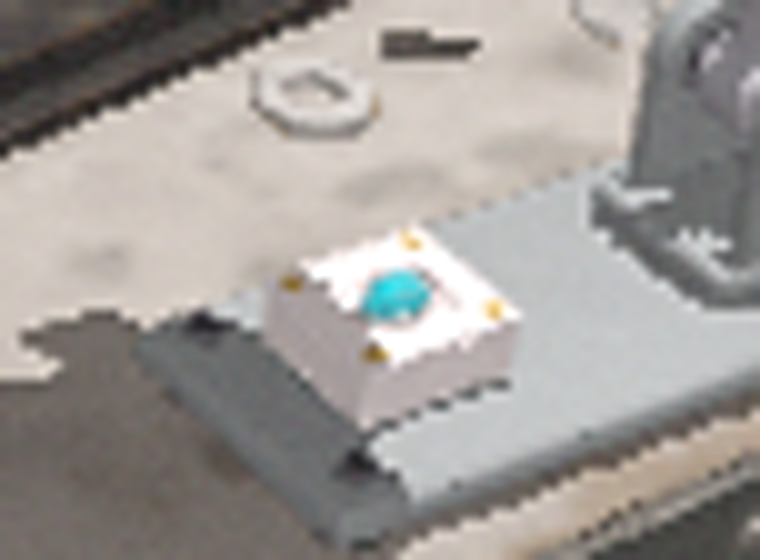

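```bash
cat > st.py <<'E'
from look import *
def stone(img="scene"):
    s=10; p=get_image(img); ctr=np.array([.452,-.081,.036]); x,y=map(int,proj(p,ctr)); x0,y0=x-38,y-28
    up=cv2.resize(p["color"][y0:y0+56,x0:x0+76],None,fx=s,fy=s,interpolation=cv2.INTER_CUBIC); hs=cv2.cvtColor(up,cv2.COLOR_RGB2HSV)
    m=(hs[...,0]>80)&(hs[...,0]<105)&(hs[...,1]>85)
    m[:200]=0;m[400:]=0;m[:,:280]=0;m[:,500:]=0
    vv,uu=np.nonzero(m); uv=np.c_[(uu+.5)/s-.5+x0,(vv+.5)/s-.5+y0]
    X=ray2plane(p,uv,.039)[:,:2]; e,v=np.linalg.eigh(np.cov(X.T)); print(img,"stone",len(X),X.mean(0).round(4),4*np.sqrt(e),np.degrees(np.arctan2(v[1,1],v[0,1])))
    W=cloud(p); q=cv2.resize(m.astype(np.uint8),None,fx=.1,fy=.1,interpolation=cv2.INTER_AREA)>0; w=W[y0:y0+56,x0:x0+76][q]; print("depth",np.nanmean(w,0).round(4),np.nanmax(w[:,2]).round(4))
E
python3 -c "
from st import *
stone('scene')"
```

```text
scene stone 2099 [ 0.4483 -0.0786] [0.01297688 0.01972421] 108.3447139441006
depth [ 0.4488 -0.0786  0.0386] 0.042
```

The stone lies in the recess at (398,297) in the crop, between the four dots. Moving above the knob, which will also clear the top view.

```bash
python3 - <<'E'
from h import *
d=np.load("/tmp/top0.npz"); W=d["W"]; 
for y in np.arange(-.4,.1,.05):
    k=(W[...,1]>y)&(W[...,1]<y+.05)&(W[...,2]>.05)&(W[...,0]>.5)&(W[...,0]<.7); print(round(y,2),k.sum(),W[k][:,0].min().round(3) if k.sum() else None)
o=get_obs(); print(o["tcp_pos"],tool(np.array([.4445,-.2457,.31])-o["tcp_pos"]))
E
```

```text
-0.4 21 0.642
-0.35 605 0.627
-0.3 549 0.626
-0.25 643 0.635
-0.2 605 0.632
-0.15 719 0.613
-0.1 766 0.612
-0.05 663 0.624
-0.0 469 0.634
0.05 49 0.675
[ 0.45180403 -0.08105312  0.20176495] [-1.649e+01 -1.000e-02 -1.082e+01]
```

{"method": "send_rows", "body": {
  "increments": [
    {"slide": [0,0,-5.4],"spin": 0,"hand": 4.8},
    {"slide": [0,0,-5.4],"spin": 0,"hand": 4.8},
    {"slide": [-4,0,0],"spin": 0,"hand": 4.8},
    {"slide": [-4,0,0],"spin": 0,"hand": 4.8},
    {"slide": [-4.5,0,0],"spin": 0,"hand": 4.8},
    {"slide": [-4,0,0],"spin": 0,"hand": 4.8},
    {"slide": [0,0,0],"spin": 0,"hand": 4.8},
    {"slide": [0,0,0],"spin": 0,"hand": 4.8}
  ]
}}

```text
clock: 17.7
tcp_pos: [0.4437, -0.2451, 0.3079]
ee_rot: [-0.002, 0.722, 0.692, -0.0]
ft_force: [-0.1, 0.1, 1.0]
opening: 0.0482
```

```bash
python3 - <<'E'
from st import *
o=get_obs(); t=o["tcp_pos"]; print(t,o["ft_force"],o["opening"])
stone("scene"); stone("top")
k=[.4445,-.2457,.255]
look("scene","k.png",[.4445,-.2457,.27],s=6,w=60,h=45,marks=[t,k])
p=look("top","l.png",[.447,-.15,.06],s=6,w=60,h=45,marks=[k])
E
```

```text
[ 0.44371897 -0.2450537   0.30790845] [-0.1069131   0.06075694  0.99175812] 0.048246775768960526
scene stone 2167 [ 0.448  -0.0785] [0.01328368 0.01974191] 108.33213721237101
depth [ 0.4486 -0.0789  0.0387] 0.0418
top stone 1485 [ 0.4522 -0.0803] [0.01077493 0.0162235 ] 96.25123430043314
depth [ 0.4517 -0.08    0.0421] 0.0468
```

View pics/k.png

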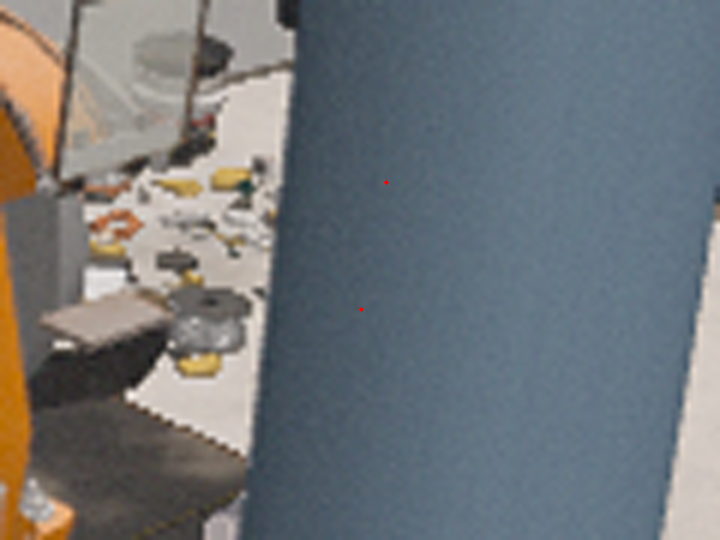

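View pics/l.png

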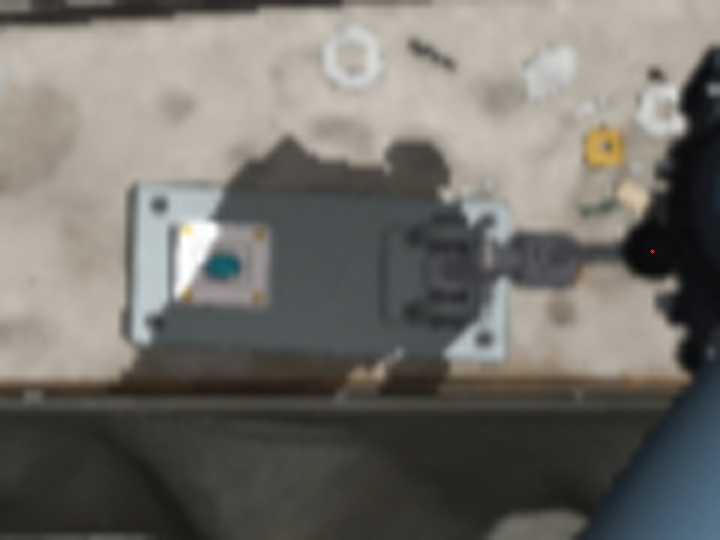

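Top view: the stone at (222,265) is centred among the dots, whose mean is (223,264). The ball at about (650,248) agrees with the predicted knob. Descending over the ball.

{"method": "send_rows", "body": {
  "increments": [
    {"slide": [0,0.05,1.5],"spin": 0,"hand": 4.8},
    {"slide": [0,0,1.5],"spin": 0,"hand": 4.8},
    {"slide": [0,0,1.5],"spin": 0,"hand": 4.8},
    {"slide": [0,0,1.5],"spin": 0,"hand": 4.8},
    {"slide": [0,0,1.2],"spin": 0,"hand": 4.8},
    {"slide": [0,0,0],"spin": 0,"hand": 4.8},
    {"slide": [0,0,0],"spin": 0,"hand": 4.8}
  ]
}}

```text
clock: 18.77
tcp_pos: [0.4451, -0.2458, 0.2379]
ee_rot: [0.0, 0.722, 0.692, 0.0]
ft_force: [-0.4, 0.5, 0.9]
opening: 0.0479
```

```bash
python3 - <<'E'
from st import *
o=get_obs(); t=o["tcp_pos"]; print(t,o["ft_force"],o["opening"])
k=[.4445,-.2457,.255]
p=look("top","m.png",[.447,-.22,.25],s=10,w=38,h=28,marks=[k,t])
E
```

```text
[ 0.44511766 -0.24581123  0.23793857] [-0.35530684  0.51965366  0.8976935 ] 0.047905511349218464
```

View pics/m.png

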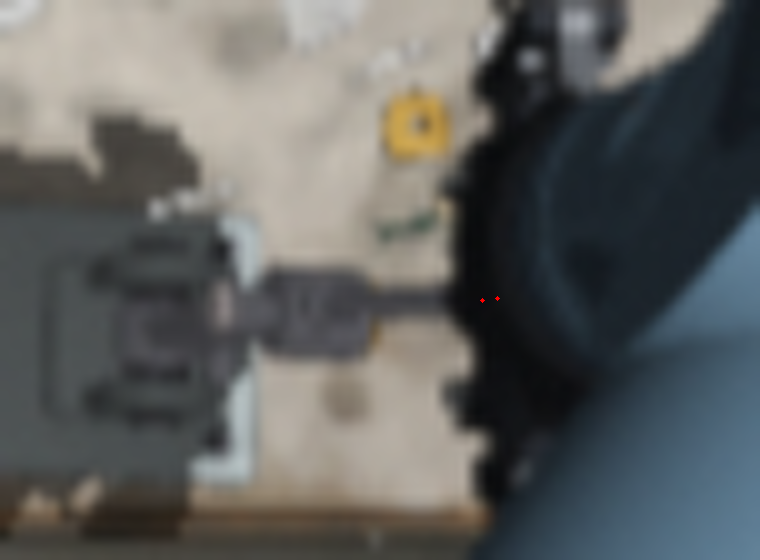

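The shank at row 298 lines up with the TCP mark. Closing on the ball.

{"method": "send_rows", "body": {
  "increments": [
    {"slide": [0,0,0.2],"spin": 0,"hand": 4},
    {"slide": [0,0,0],"spin": 0,"hand": 3.4},
    {"slide": [0,0,0],"spin": 0,"hand": 3},
    {"slide": [0,0,0],"spin": 0,"hand": 2.6},
    {"slide": [0,0,0],"spin": 0,"hand": 2.2},
    {"slide": [0,0,0],"spin": 0,"hand": 2},
    {"slide": [0,0,0],"spin": 0,"hand": 2},
    {"slide": [0,0,0],"spin": 0,"hand": 2}
  ]
}}

```text
clock: 19.82
tcp_pos: [0.4437, -0.2461, 0.2358]
ee_rot: [-0.0, 0.722, 0.692, -0.001]
ft_force: [-5.3, 0.2, 5.2]
opening: 0.0252
```

```bash
python3 - <<'E'
from h import *
o=get_obs(); print(o["tcp_pos"],o["ft_force"],o["opening"],o["ee_rot"])
q=o["ee_rot"]; xn=np.array([-.0454,-.999,0]); H=np.array([.447,-.1907,.062])
def K_(a): ph=np.radians(5.71)+1.75-a; return H+.201*(-np.cos(ph)*xn+np.sin(ph)*np.array([0,0,1]))
L=[0,.06]+list(np.arange(.14,1.6,.08))+[1.6]
for a,b in zip(L,L[1:]): print(round(b,2),tool(K_(b)-K_(a),q),K_(b).round(4))
E
```

```text
[ 0.44369384 -0.24607126  0.23579595] [-5.31390356  0.18238035  5.15024556] 0.025180904992736893 [-3.19545214e-04  7.22311696e-01  6.91566588e-01 -1.16916907e-03]
0.06 [ 1.17  0.   -0.3 ] [ 0.445  -0.2343  0.2582]
0.14 [ 1.58  0.   -0.29] [ 0.4457 -0.2185  0.2611]
0.22 [ 1.6   0.   -0.16] [ 0.4465 -0.2025  0.2627]
0.3 [ 1.61  0.   -0.03] [ 0.4472 -0.1865  0.263 ]
0.38 [1.6 0.  0.1] [ 0.4479 -0.1704  0.262 ]
0.46 [1.59 0.   0.22] [ 0.4486 -0.1545  0.2597]
0.54 [1.57 0.   0.35] [ 0.4494 -0.1389  0.2562]
0.62 [1.54 0.   0.47] [ 0.4501 -0.1235  0.2514]
0.7 [1.49 0.   0.6 ] [ 0.4507 -0.1086  0.2454]
0.78 [1.44 0.   0.71] [ 0.4514 -0.0942  0.2383]
0.86 [1.38 0.   0.83] [ 0.452  -0.0805  0.23  ]
0.94 [1.31 0.   0.93] [ 0.4526 -0.0674  0.2206]
1.02 [1.23 0.   1.04] [ 0.4532 -0.0551  0.2103]
1.1 [1.14 0.   1.13] [ 0.4537 -0.0437  0.199 ]
1.18 [1.05 0.   1.22] [ 0.4542 -0.0333  0.1868]
1.26 [0.95 0.   1.3 ] [ 0.4546 -0.0238  0.1738]
1.34 [0.84 0.   1.37] [ 0.455  -0.0154  0.1601]
1.42 [0.73 0.   1.43] [ 0.4553 -0.0082  0.1457]
1.5 [0.61 0.   1.49] [ 0.4556 -0.0021  0.1309]
1.58 [0.49 0.   1.53] [0.4558 0.0028 0.1155]
1.6 [0.1  0.   0.39] [0.4558 0.0039 0.1117]
```

{"method": "send_rows", "body": {
  "increments": [
    {"slide": [0.6,-0.05,-0.16],"spin": 0,"hand": 2},
    {"slide": [0.6,0,-0.14],"spin": 0,"hand": 2},
    {"slide": [1.6,0,-0.29],"spin": 0,"hand": 2},
    {"slide": [1.6,0,-0.16],"spin": 0,"hand": 2},
    {"slide": [0,0,0],"spin": 0,"hand": 2}
  ]
}}

```text
clock: 20.45
tcp_pos: [0.446, -0.2007, 0.2427]
ee_rot: [-0.0, 0.721, 0.693, -0.0]
ft_force: [-3.0, -1.0, 0.7]
opening: 0.0251
```

```bash
python3 - <<'E'
from look import *
o=get_obs(); print(o["tcp_pos"],o["ft_force"],o["opening"],o["ee_rot"])
p=look("top","n.png",[.447,-.18,.2],s=9,w=42,h=32)
E
```

```text
[ 0.44600281 -0.20072562  0.24274082] [-3.02525126 -1.02157941  0.69401032] 0.02505270813951507 [-3.25688051e-04  7.20724815e-01  6.93221163e-01 -2.30870913e-04]
```

View pics/n.png

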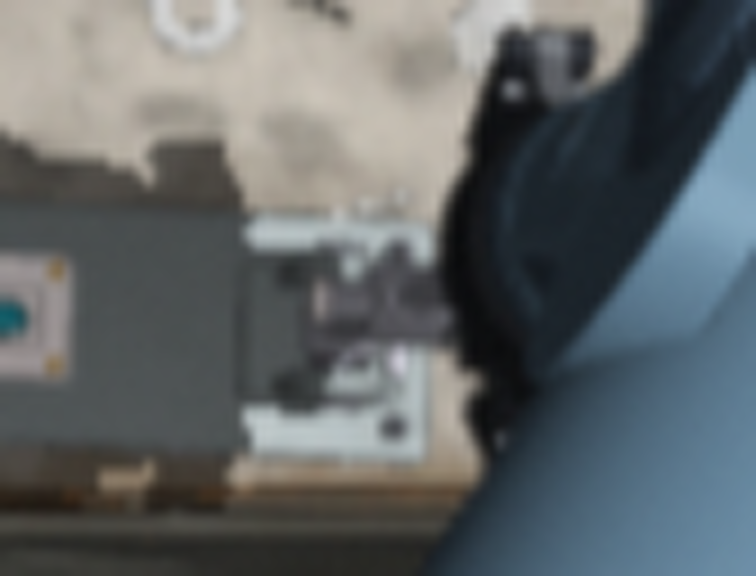

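The lever follows, its sleeve now at (380,300). Continuing along the arc.

{"method": "send_rows", "body": {
  "increments": [
    {"slide": [1.61,0,-0.03],"spin": 0,"hand": 2},
    {"slide": [1.6,0,0.1],"spin": 0,"hand": 2},
    {"slide": [1.59,0,0.22],"spin": 0,"hand": 2},
    {"slide": [1.57,0,0.35],"spin": 0,"hand": 2},
    {"slide": [1.54,0,0.47],"spin": 0,"hand": 2},
    {"slide": [0,0,0],"spin": 0,"hand": 2}
  ]
}}

```text
clock: 21.25
tcp_pos: [0.4493, -0.1214, 0.2313]
ee_rot: [-0.0, 0.721, 0.692, -0.0]
ft_force: [-0.1, 0.4, -0.1]
opening: 0.0202
```

{"method": "send_rows", "body": {
  "increments": [
    {"slide": [1.49,0,0.6],"spin": 0,"hand": 2},
    {"slide": [1.44,0,0.71],"spin": 0,"hand": 2},
    {"slide": [1.38,0,0.83],"spin": 0,"hand": 2},
    {"slide": [1.31,0,0.93],"spin": 0,"hand": 2},
    {"slide": [1.23,0,1.04],"spin": 0,"hand": 2},
    {"slide": [0,0,0],"spin": 0,"hand": 2}
  ]
}}

```text
clock: 22.0
tcp_pos: [0.4517, -0.0533, 0.1896]
ee_rot: [-0.001, 0.722, 0.692, -0.001]
ft_force: [0.0, -0.4, 0.8]
opening: 0.0198
```

{"method": "send_rows", "body": {
  "increments": [
    {"slide": [1.14,0,1.13],"spin": 0,"hand": 2},
    {"slide": [1.05,0,1.22],"spin": 0,"hand": 2},
    {"slide": [0.95,0,1.3],"spin": 0,"hand": 2},
    {"slide": [0.84,0,1.37],"spin": 0,"hand": 2},
    {"slide": [0.73,0,1.43],"spin": 0,"hand": 2},
    {"slide": [0,0,0],"spin": 0,"hand": 2},
    {"slide": [0,0,0],"spin": 0,"hand": 2}
  ]
}}

```text
clock: 22.88
tcp_pos: [0.4548, -0.0074, 0.1263]
ee_rot: [0.0, 0.722, 0.692, -0.0]
ft_force: [0.3, 0.4, -0.1]
opening: 0.02
```

```bash
python3 - <<'E'
from look import *
o=get_obs(); t=o["tcp_pos"]; print(t,o["ft_force"],o["opening"],o["ee_rot"],o["joint_pos"].round(2))
look("scene","o.png",t,s=6,w=60,h=45,marks=[t])
E
```

```text
[ 0.45481473 -0.00743457  0.12630124] [ 0.32847418  0.35174132 -0.07831482] 0.019988393962606238 [ 1.65304865e-04  7.22168779e-01  6.91716868e-01 -4.87326992e-05] [-0.16  0.2  -0.44  0.93 -0.    1.46]
```

View pics/o.png

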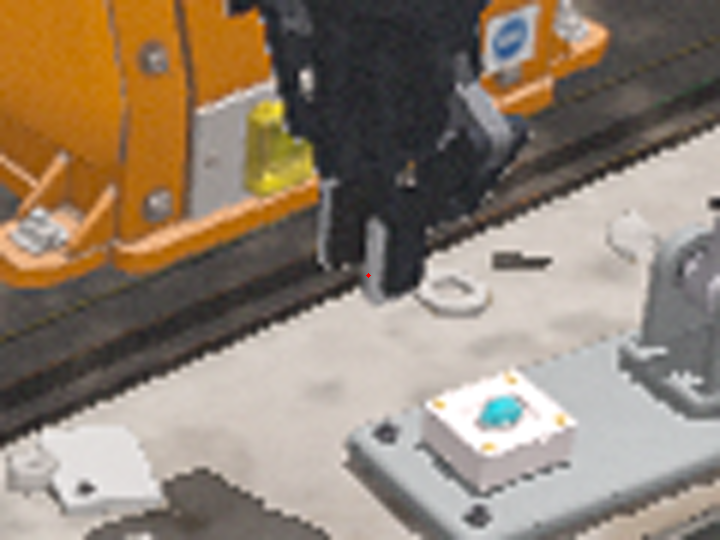

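The ball slipped out: the opening reads 20 mm and the scene shows empty fingers at (375,270). The stone is still in the nest at (500,410). I'll see where the lever is and triangulate the ball.

```bash
python3 - <<'E'
from look import *
from scipy.optimize import least_squares
p=get_image("scene"); q=get_image("top"); save(p,"p.png"); save(q,"q.png")
k=np.array([.4445,-.2457,.255]); print(proj(p,k),proj(q,k))
W=cloud(p); C=p["color"].astype(int); m=(C.max(2)<70)&(W[...,2]>.2)&(W[...,1]<-.2)&(W[...,0]<.5)&(W[...,0]>.4); print(m.sum(),W[m].mean(0) if m.sum() else 0)
v,u=np.nonzero(m); print(u.min() if len(u) else 0,u.max()if len(u) else 0,v.min()if len(u) else 0,v.max()if len(u) else 0)
W=cloud(q); C=q["color"].astype(int); m=(C.max(2)<70)&(W[...,2]>.2)&(W[...,1]<-.2)&(W[...,0]<.5)&(W[...,0]>.4); v,u=np.nonzero(m); print(m.sum(),u.min(),u.max(),v.min(),v.max(),W[m].mean(0))
def f(X): return np.r_[np.array(proj(p,X))-[423.6,167.4],np.array(proj(q,X))-[409.7,249.2]]
s=least_squares(f,k); print(s.x,s.fun)
E
```

```text
(np.float64(422.6709198614251), np.float64(167.10949432095745)) (np.float64(409.2508938334349), np.float64(249.34673543698162))
67 [ 0.43959781 -0.23685335  0.25728572]
418 425 162 173
87 403 414 244 253 [ 0.44534206 -0.24337434  0.26492217]
[ 0.44423744 -0.24774249  0.25394205] [-0.31217114 -0.02482931  0.23772823  0.27629281]
```

View pics/p.png

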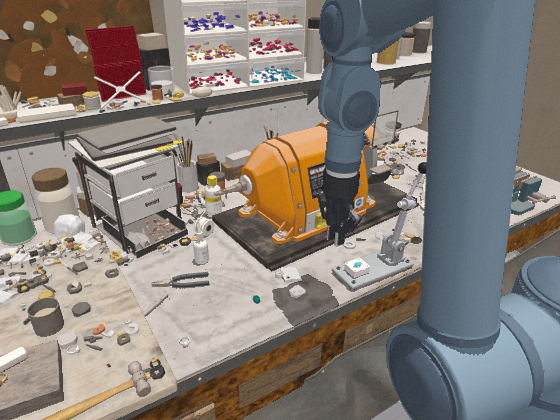

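The ball triangulates to (0.4442, -0.2477, 0.254), so the grip location was right but it slipped, with the pinch commanded only 5 mm below the ball's width. I'll go back, pinch with the command at 0, and move slower with checks.

{"method": "send_rows", "body": {
  "increments": [
    {"slide": [0,0,-4.6],"spin": 0,"hand": 4.8},
    {"slide": [0,0,-4.6],"spin": 0,"hand": 4.8},
    {"slide": [0,0,-4.6],"spin": 0,"hand": 4.8},
    {"slide": [0,0,-4.6],"spin": 0,"hand": 4.8},
    {"slide": [-4.8,0,0],"spin": 0,"hand": 4.8},
    {"slide": [-4.8,0,0],"spin": 0,"hand": 4.8},
    {"slide": [-4.8,0,0],"spin": 0,"hand": 4.8},
    {"slide": [-4.8,0,0],"spin": 0,"hand": 4.8},
    {"slide": [-4.8,-0.1,0],"spin": 0,"hand": 4.8},
    {"slide": [0,0,0],"spin": 0,"hand": 4.8},
    {"slide": [0,0,0],"spin": 0,"hand": 4.8}
  ]
}}

```text
clock: 24.4
tcp_pos: [0.4432, -0.2468, 0.3104]
ee_rot: [-0.0, 0.722, 0.692, 0.0]
ft_force: [-0.5, 0.2, -0.5]
opening: 0.0481
```

```bash
python3 - <<'E'
from h import *
o=get_obs(); print(o["tcp_pos"],o["ft_force"],tool(np.array([.4435,-.2475,.234])-o["tcp_pos"]))
E
```

```text
[ 0.44318558 -0.2468444   0.31042084] [-0.50692188  0.24675642 -0.49177524] [-0.07  0.03  7.64]
```

{"method": "send_rows", "body": {
  "increments": [
    {"slide": [-0.07,0,2],"spin": 0,"hand": 4.8},
    {"slide": [0,0,2],"spin": 0,"hand": 4.8},
    {"slide": [0,0,2],"spin": 0,"hand": 4.8},
    {"slide": [0,0,1.6],"spin": 0,"hand": 4.8},
    {"slide": [0,0,0],"spin": 0,"hand": 4},
    {"slide": [0,0,0],"spin": 0,"hand": 3.3},
    {"slide": [0,0,0],"spin": 0,"hand": 2.8},
    {"slide": [0,0,0],"spin": 0,"hand": 2},
    {"slide": [0,0,0],"spin": 0,"hand": 0},
    {"slide": [0,0,0],"spin": 0,"hand": 0},
    {"slide": [0,0,0],"spin": 0,"hand": 0}
  ]
}}

```text
clock: 25.78
tcp_pos: [0.4436, -0.2481, 0.2353]
ee_rot: [0.001, 0.722, 0.692, 0.0]
ft_force: [-1.8, 0.7, 6.7]
opening: 0.0249
```

{"method": "send_rows", "body": {
  "increments": [
    {"slide": [0.4,0,-0.11],"spin": 0,"hand": 0},
    {"slide": [0.78,0,-0.19],"spin": 0,"hand": 0},
    {"slide": [0.79,0,-0.16],"spin": 0,"hand": 0},
    {"slide": [0.79,0,-0.13],"spin": 0,"hand": 0},
    {"slide": [0.8,0,-0.1],"spin": 0,"hand": 0},
    {"slide": [0.8,0,-0.06],"spin": 0,"hand": 0},
    {"slide": [0,0,0],"spin": 0,"hand": 0}
  ]
}}

```text
clock: 26.65
tcp_pos: [0.4459, -0.2042, 0.2425]
ee_rot: [0.001, 0.722, 0.692, 0.0]
ft_force: [-0.9, -3.3, 6.2]
opening: 0.0251
```

```bash
python3 - <<'E'
from h import *
o=get_obs(); print(o["tcp_pos"],o["ft_force"],o["opening"])
p=get_image("top"); W=cloud(p); u=proj(p,np.array([.447,-.15,.15])); 
im=p["color"][220:280,340:420]; cv2.imwrite("pics/r.png",cv2.cvtColor(cv2.resize(im,None,fx=9,fy=9,interpolation=cv2.INTER_CUBIC),cv2.COLOR_RGB2BGR))
s=get_image("scene"); cv2.imwrite("pics/r2.png",cv2.cvtColor(cv2.resize(s["color"][140:290,320:450],None,fx=4,fy=4),cv2.COLOR_RGB2BGR))
E
```

```text
[ 0.44588018 -0.20421046  0.24250608] [-0.94372012 -3.34787115  6.19378895] 0.025146570488628735
```

View pics/r.png

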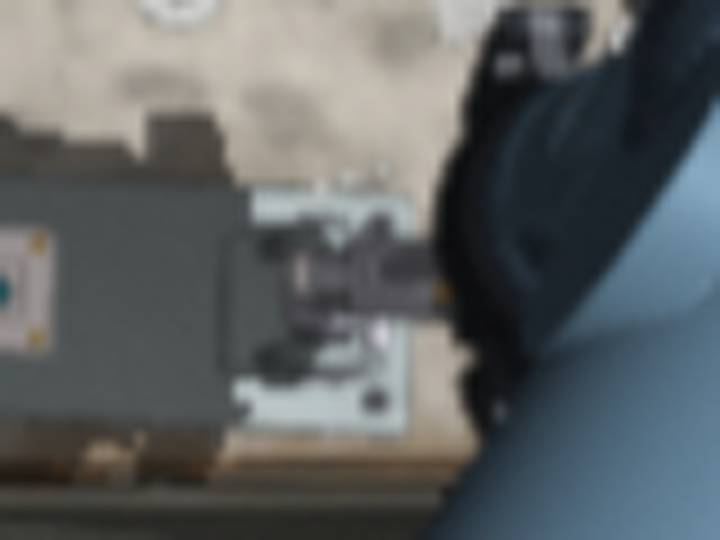

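View pics/r2.png

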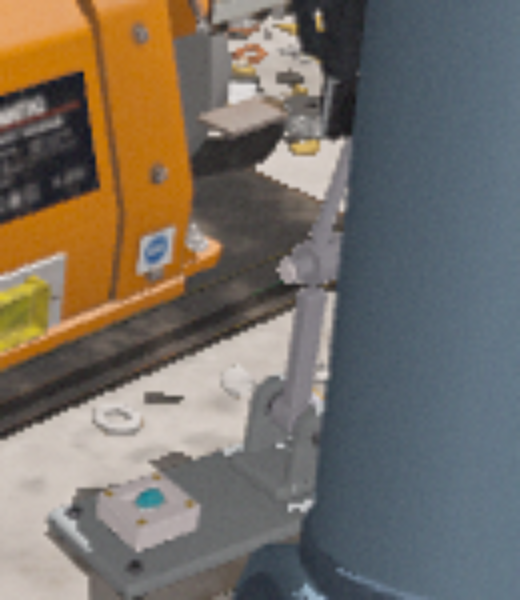

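Holding, with the lever nearly upright and the spring pull visible (Fy -3.3 N). I'm relieving the 6 N vertical preload and going on.

{"method": "send_rows", "body": {
  "increments": [
    {"slide": [0.8,0,-0.14],"spin": 0,"hand": 0},
    {"slide": [0.8,0,-0.05],"spin": 0,"hand": 0},
    {"slide": [0.8,0,0.02],"spin": 0,"hand": 0},
    {"slide": [0.8,0,0.05],"spin": 0,"hand": 0},
    {"slide": [0.8,0,0.09],"spin": 0,"hand": 0},
    {"slide": [0.79,0,0.12],"spin": 0,"hand": 0},
    {"slide": [0,0,0],"spin": 0,"hand": 0}
  ]
}}

```text
clock: 27.62
tcp_pos: [0.4467, -0.1546, 0.2405]
ee_rot: [-0.001, 0.722, 0.692, 0.0]
ft_force: [0.4, 0.1, 0.8]
opening: 0.0048
```

```bash
cat > arc.py <<'E'
from h import *
o=get_obs(); t=o["tcp_pos"]; q=o["ee_rot"]; print(t,o["ft_force"].round(2),o["opening"])
xn=np.array([-.0454,-.999,0]); H=np.array([.447,-.1907,.062])
def K_(a): ph=np.radians(5.71)+1.75-a; return H+.201*(-np.cos(ph)*xn+np.sin(ph)*np.array([0,0,1]))
# nearest lever angle by y of grasp point
g=t+[0,0,.019]; A=np.linspace(0,1.8,1801); a0=A[np.argmin([np.linalg.norm((K_(a)-g)) for a in A])]
print("angle",a0,"ball-grasp mm",((K_(a0)-g)*1000).round(1))
E
python3 arc.py
```

```text
[ 0.44665781 -0.15464323  0.24048315] [0.44 0.05 0.8 ] 0.0047659276884323455
angle 0.459 ball-grasp mm [ 2.  -0.1  0.3]
```

It slipped again, so a bare pinch doesn't hold this ball. I'll push instead: closed fingers go behind the ball at the ball/shank corner, first sideways, then with the fingertips bearing down on the shank. I'll compute that path.

```bash
cat > push.py <<'E'
from h import *
xn=np.array([-.0454,-.999,0]); H=np.array([.4462,-.1927,.061]); Z=np.array([0,0,1.])
def ph(a): return np.radians(5.71)+1.75-a
def ball(a): return H+.201*(-np.cos(ph(a))*xn+np.sin(ph(a))*Z)
def tip(a):
    p=ph(a); s=.0145
    if p<np.radians(60): s=.0145+.002*min(1,(np.radians(60)-p)/np.radians(30))
    zr=max(-.010,-s*np.tan(p)+.005/np.cos(p)) if p<np.radians(85) else -.010
    return ball(a)+xn*(s+.011)+Z*zr
if __name__=="__main__":
    o=get_obs(); t=o["tcp_pos"]; q=o["ee_rot"]; print(t,ball(0),tip(0))
    L=list(np.arange(0,1.62,.06)); 
    print("to start",tool(tip(0)-t,q))
    for a,b in zip(L,L[1:]): print(round(b,2),np.degrees(ph(b)).round(),tool(tip(b)-tip(a),q),tip(b).round(4))
E
python3 push.py
```

```text
[ 0.44665781 -0.15464323  0.24048315] [ 0.44368813 -0.24797229  0.25423523] [ 0.44253043 -0.27344679  0.24423523]
to start [-11.89   0.08  -0.4 ]
0.06 103.0 [ 1.17  0.   -0.29] [ 0.4431 -0.2618  0.2472]
0.12 99.0 [ 1.18  0.   -0.22] [ 0.4436 -0.2499  0.2495]
0.18 96.0 [ 1.2   0.   -0.15] [ 0.4441 -0.238   0.251 ]
0.24 92.0 [ 1.2   0.   -0.08] [ 0.4447 -0.226   0.2518]
0.3 89.0 [ 1.21  0.   -0.01] [ 0.4452 -0.2139  0.252 ]
0.36 85.0 [1.2  0.   0.06] [ 0.4458 -0.2019  0.2513]
0.42 82.0 [1.2  0.   0.14] [ 0.4463 -0.1899  0.25  ]
0.48 78.0 [1.19 0.   0.21] [ 0.4469 -0.1781  0.2479]
0.54 75.0 [1.17 0.   0.28] [ 0.4474 -0.1663  0.2452]
0.6 72.0 [1.15 0.   0.35] [ 0.4479 -0.1548  0.2417]
0.66 68.0 [1.13 0.   0.42] [ 0.4484 -0.1435  0.2376]
0.72 65.0 [1.1  0.   0.48] [ 0.4489 -0.1324  0.2328]
0.78 61.0 [1.07 0.   0.55] [ 0.4494 -0.1217  0.2273]
0.84 58.0 [1.02 0.   0.61] [ 0.4499 -0.1115  0.2212]
0.9 54.0 [0.98 0.   0.67] [ 0.4503 -0.1017  0.2145]
0.96 51.0 [0.93 0.   0.73] [ 0.4508 -0.0923  0.2071]
1.02 48.0 [0.89 0.   0.72] [ 0.4512 -0.0834  0.1999]
1.08 44.0 [0.84 0.   0.72] [ 0.4515 -0.075   0.1928]
1.14 41.0 [0.79 0.   0.78] [ 0.4519 -0.0671  0.185 ]
1.2 37.0 [0.73 0.   0.83] [ 0.4522 -0.0598  0.1767]
1.26 34.0 [0.68 0.   0.88] [ 0.4525 -0.053   0.1679]
1.32 30.0 [0.62 0.   0.92] [ 0.4528 -0.0469  0.1587]
1.38 27.0 [0.57 0.   0.95] [ 0.4531 -0.0411  0.1492]
1.44 23.0 [0.51 0.   0.99] [ 0.4533 -0.036   0.1393]
1.5 20.0 [0.44 0.   1.02] [ 0.4535 -0.0315  0.1292]
1.56 17.0 [0.38 0.   1.05] [ 0.4537 -0.0277  0.1187]
1.62 13.0 [0.31 0.   1.07] [ 0.4538 -0.0246  0.108 ]
```

{"method": "send_rows", "body": {
  "increments": [
    {"slide": [0,0,-4],"spin": 0,"hand": 0},
    {"slide": [0,0,-3.4],"spin": 0,"hand": 0},
    {"slide": [-4.3,0.04,0],"spin": 0,"hand": 0},
    {"slide": [-4.3,0.04,0],"spin": 0,"hand": 0},
    {"slide": [-4.3,0,0],"spin": 0,"hand": 0},
    {"slide": [0,0,0],"spin": 0,"hand": 0},
    {"slide": [0,0,3.5],"spin": 0,"hand": 0},
    {"slide": [0,0,3.5],"spin": 0,"hand": 0},
    {"slide": [0,0,0],"spin": 0,"hand": 0},
    {"slide": [0,0,0],"spin": 0,"hand": 0}
  ]
}}

```text
clock: 28.88
tcp_pos: [0.4426, -0.2846, 0.2459]
ee_rot: [0.0, 0.722, 0.692, 0.0]
ft_force: [-0.3, -0.6, 0.6]
opening: 0.0002
```

```bash
python3 push.py | head -3; python3 - <<'E'
from h import *
o=get_obs(); print(o["ft_force"],o["opening"])
p=get_image("top"); im=p["color"][220:280,340:440]; cv2.imwrite("pics/s.png",cv2.cvtColor(cv2.resize(im,None,fx=8,fy=8,interpolation=cv2.INTER_CUBIC),cv2.COLOR_RGB2BGR))
E
```

```text
[ 0.4426013  -0.28456153  0.24587442] [ 0.44368813 -0.24797229  0.25423523] [ 0.44253043 -0.27344679  0.24423523]
to start [ 1.11 -0.05  0.16]
0.06 103.0 [ 1.17  0.   -0.3 ] [ 0.4431 -0.2618  0.2472]
[-0.27527329 -0.60731952  0.64005593] 0.00023486571518102422
```

View pics/s.png

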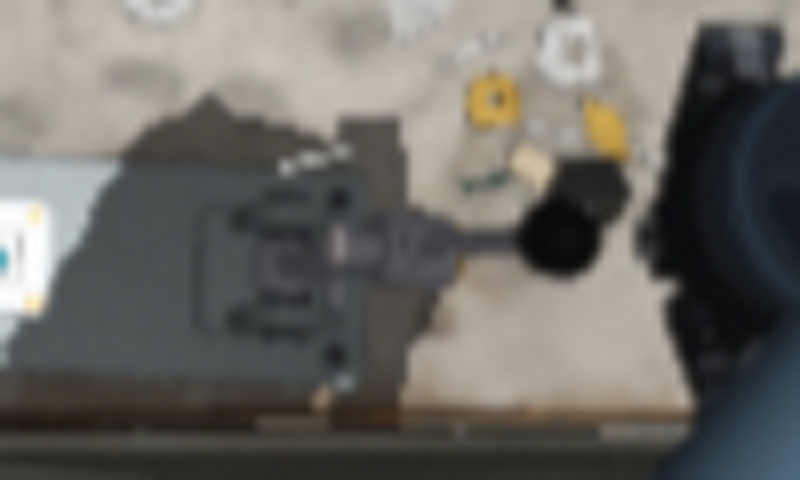

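The ball at (560,237) is free, and the closed fingers stand behind it at about (645,240). Pushing over.

{"method": "send_rows", "body": {
  "increments": [
    {"slide": [1.1,-0.03,0.1],"spin": 0,"hand": 0},
    {"slide": [0.6,0,-0.15],"spin": 0,"hand": 0},
    {"slide": [0.6,0,-0.15],"spin": 0,"hand": 0},
    {"slide": [1.18,0,-0.22],"spin": 0,"hand": 0},
    {"slide": [1.2,0,-0.15],"spin": 0,"hand": 0},
    {"slide": [1.2,0,-0.08],"spin": 0,"hand": 0},
    {"slide": [1.2,0,-0.01],"spin": 0,"hand": 0},
    {"slide": [0,0,0],"spin": 0,"hand": 0}
  ]
}}

```text
clock: 29.92
tcp_pos: [0.4451, -0.2134, 0.2513]
ee_rot: [-0.0, 0.722, 0.692, 0.0]
ft_force: [-0.1, -1.8, 1.0]
opening: 0.0003
```

```bash
cat > v.py <<'E'
from h import *
import sys
o=get_obs(); print(o["tcp_pos"],o["ft_force"].round(2),o["opening"])
p=get_image("top"); im=p["color"][220:280,320:420]; A=cv2.resize(im,None,fx=7,fy=5,interpolation=cv2.INTER_CUBIC)
s=get_image("scene"); B=cv2.resize(s["color"][150:300,300:450],None,fx=3,fy=2,interpolation=cv2.INTER_CUBIC)
im=np.zeros((600,700,3),np.uint8); im[:300]=A; im[300:,:450]=B
cv2.imwrite("pics/"+sys.argv[1],cv2.cvtColor(im,cv2.COLOR_RGB2BGR))
E
python3 v.py t.png
```

```text
[ 0.4451086  -0.21337115  0.25129284] [-0.08 -1.78  0.97] 0.00033044992450945447
```

View pics/t.png

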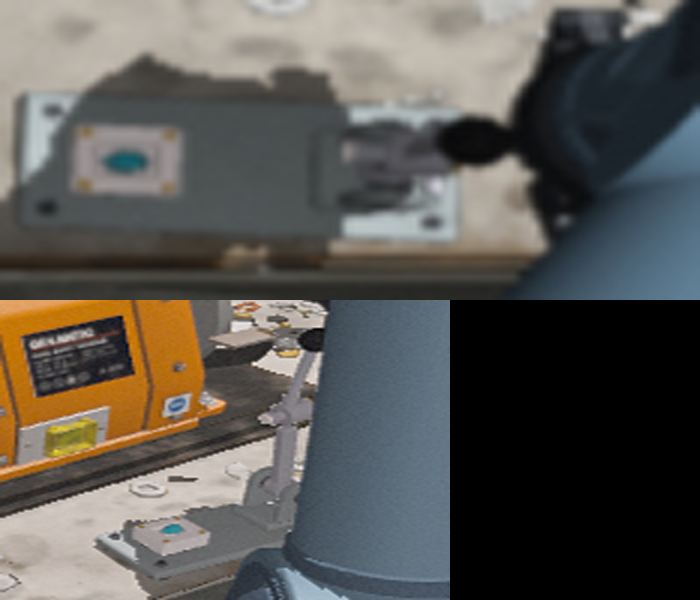

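The push works. The ball is at (475,140) in front of the fingers, the lever is upright, and the force is 1.8 N. Continuing.

{"method": "send_rows", "body": {
  "increments": [
    {"slide": [1.2,0,0.06],"spin": 0,"hand": 0},
    {"slide": [1.2,0,0.14],"spin": 0,"hand": 0},
    {"slide": [1.19,0,0.21],"spin": 0,"hand": 0},
    {"slide": [1.17,0,0.28],"spin": 0,"hand": 0},
    {"slide": [1.15,0,0.35],"spin": 0,"hand": 0},
    {"slide": [1.13,0,0.42],"spin": 0,"hand": 0},
    {"slide": [0,0,0],"spin": 0,"hand": 0}
  ]
}}

```text
clock: 30.9
tcp_pos: [0.4479, -0.1432, 0.2363]
ee_rot: [-0.0, 0.722, 0.692, -0.0]
ft_force: [0.7, -1.4, 0.8]
opening: -0.0004
```

```bash
python3 v.py u.png
```

```text
[ 0.44792418 -0.14315259  0.23629395] [ 0.74 -1.42  0.77] -0.000373321405169821
```

View pics/u.png

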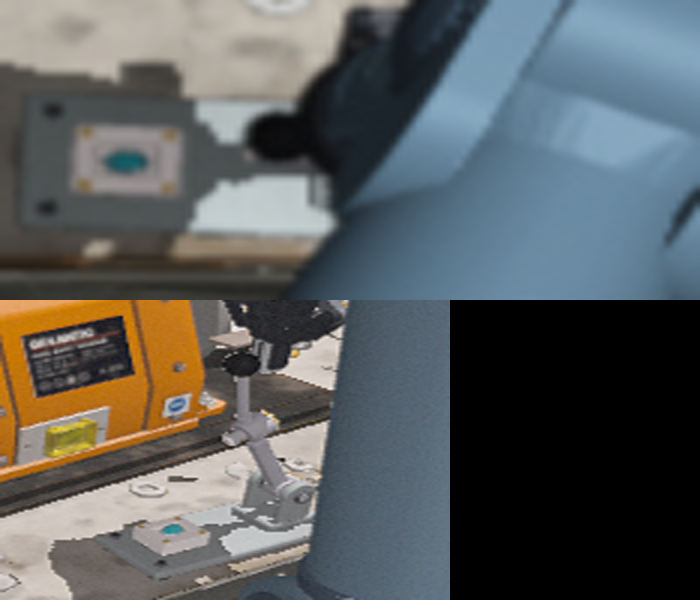

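The lever is over about 40°, the ball at (275,135) leads the fingers, and the stone is undisturbed. The scene shows the shank bent about 7° steeper than the hinge-ball line, so I'm updating the path for that.

```bash
cat > push2.py <<'E'
from push import *
def tip(a):
    p=ph(a); s=.0145+.0045*np.clip((np.radians(60)-p)/np.radians(25),0,1); psi=p+np.radians(6.8)
    zr=max(-.012,-s*np.tan(psi)+.005/np.cos(psi)) if psi<np.radians(80) else -.012
    return ball(a)+xn*(s+.011)+Z*zr
if __name__=="__main__":
    o=get_obs(); t=o["tcp_pos"]; q=o["ee_rot"]; prev=t
    for b in list(np.arange(.72,1.65,.06))+[1.66,1.68,1.7,1.72,1.75]: print(round(b,2),np.degrees(ph(b)).round(),tool(tip(b)-prev,q),tip(b).round(4),ball(b).round(4)); prev=tip(b)
E
python3 push2.py
```

```text
0.72 65.0 [1.17 0.05 0.58] [ 0.4489 -0.1324  0.2308] [ 0.4501 -0.107   0.2428]
0.78 61.0 [1.07 0.   0.55] [ 0.4494 -0.1217  0.2253] [ 0.4506 -0.0962  0.2373]
0.84 58.0 [1.   0.   0.61] [ 0.4499 -0.1117  0.2192] [ 0.4511 -0.0858  0.2312]
0.9 54.0 [0.94 0.   0.67] [ 0.4503 -0.1023  0.2125] [ 0.4515 -0.0758  0.2245]
0.96 51.0 [0.9  0.   0.73] [ 0.4507 -0.0934  0.2051] [ 0.4519 -0.0663  0.2171]
1.02 48.0 [0.85 0.   0.79] [ 0.4511 -0.0849  0.1973] [ 0.4524 -0.0571  0.2093]
1.08 44.0 [0.8  0.   0.84] [ 0.4515 -0.0768  0.1889] [ 0.4528 -0.0485  0.2009]
1.14 41.0 [0.75 0.   0.89] [ 0.4518 -0.0693  0.18  ] [ 0.4531 -0.0404  0.192 ]
1.2 37.0 [0.7  0.   0.84] [ 0.4521 -0.0624  0.1716] [ 0.4535 -0.0328  0.1826]
1.26 34.0 [0.66 0.   0.85] [ 0.4524 -0.0558  0.1631] [ 0.4538 -0.0258  0.1728]
1.32 30.0 [0.64 0.   0.86] [ 0.4527 -0.0494  0.1544] [ 0.4541 -0.0194  0.1626]
1.38 27.0 [0.58 0.   0.91] [ 0.453  -0.0436  0.1453] [ 0.4543 -0.0136  0.152 ]
1.44 23.0 [0.51 0.   0.95] [ 0.4532 -0.0385  0.1358] [ 0.4546 -0.0085  0.1411]
1.5 20.0 [0.45 0.   0.99] [ 0.4534 -0.034   0.1258] [ 0.4548 -0.0041  0.1299]
1.56 17.0 [0.38 0.   1.02] [ 0.4536 -0.0302  0.1156] [ 4.549e-01 -3.000e-04  1.184e-01]
1.62 13.0 [0.31 0.   1.05] [ 0.4537 -0.0271  0.1052] [0.4551 0.0028 0.1068]
1.66 11.0 [0.17 0.   0.71] [ 0.4538 -0.0255  0.0981] [0.4552 0.0045 0.0989]
1.68 10.0 [0.07 0.   0.36] [ 0.4538 -0.0248  0.0945] [0.4552 0.0052 0.0949]
1.7 9.0 [0.06 0.   0.36] [ 0.4539 -0.0241  0.0909] [0.4552 0.0059 0.091 ]
1.72 7.0 [0.06 0.   0.36] [ 0.4539 -0.0236  0.0873] [0.4552 0.0064 0.087 ]
1.75 6.0 [0.07 0.   0.54] [ 0.4539 -0.0229  0.0819] [0.4553 0.0071 0.081 ]
```

{"method": "send_rows", "body": {
  "increments": [
    {"slide": [1.15,0.05,0.55],"spin": 0,"hand": 0},
    {"slide": [1.07,0,0.55],"spin": 0,"hand": 0},
    {"slide": [1.0,0,0.61],"spin": 0,"hand": 0},
    {"slide": [0.94,0,0.67],"spin": 0,"hand": 0},
    {"slide": [0.9,0,0.73],"spin": 0,"hand": 0},
    {"slide": [0.85,0,0.79],"spin": 0,"hand": 0},
    {"slide": [0.8,0,0.84],"spin": 0,"hand": 0},
    {"slide": [0,0,0],"spin": 0,"hand": 0}
  ]
}}

```text
clock: 32.0
tcp_pos: [0.4513, -0.0764, 0.1887]
ee_rot: [-0.001, 0.722, 0.692, -0.0]
ft_force: [0.8, -1.3, 1.7]
opening: 0.0
```

```bash
python3 v.py w.png
```

```text
[ 0.45126151 -0.0763924   0.18867267] [ 0.77 -1.34  1.71] 4.3287131307906786e-07
```

View pics/w.png

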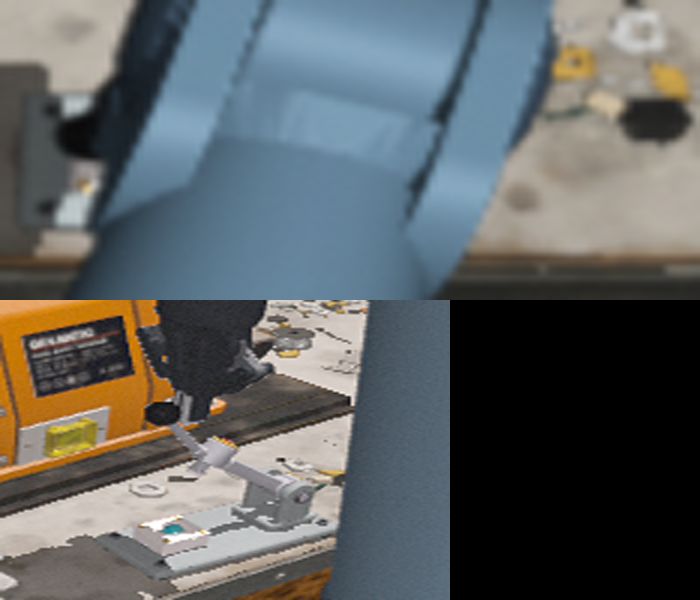

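Excellent: the tips bear in the ball/shank corner at (185,415) and the force is turning vertical. On to about 1.56 rad.

{"method": "send_rows", "body": {
  "increments": [
    {"slide": [0.75,0,0.89],"spin": 0,"hand": 0},
    {"slide": [0.7,0,0.84],"spin": 0,"hand": 0},
    {"slide": [0.66,0,0.85],"spin": 0,"hand": 0},
    {"slide": [0.64,0,0.86],"spin": 0,"hand": 0},
    {"slide": [0.58,0,0.91],"spin": 0,"hand": 0},
    {"slide": [0.51,0,0.95],"spin": 0,"hand": 0},
    {"slide": [0.45,0,0.99],"spin": 0,"hand": 0},
    {"slide": [0.3,0,0.6],"spin": 0,"hand": 0},
    {"slide": [0,0,0],"spin": 0,"hand": 0}
  ]
}}

```text
clock: 33.22
tcp_pos: [0.453, -0.0309, 0.1199]
ee_rot: [-0.001, 0.722, 0.692, -0.0]
ft_force: [-0.6, -2.5, 2.0]
opening: 0.0002
```

```bash
python3 - <<'E'
from look import *
o=get_obs(); t=o["tcp_pos"]; print(t,o["ft_force"])
look("scene","x.png",[.452,-.05,.08],s=9,w=42,h=32,marks=[t])
E
```

```text
[ 0.45299408 -0.03088367  0.11992442] [-0.55294341 -2.51588784  2.04394584]
```

View pics/x.png

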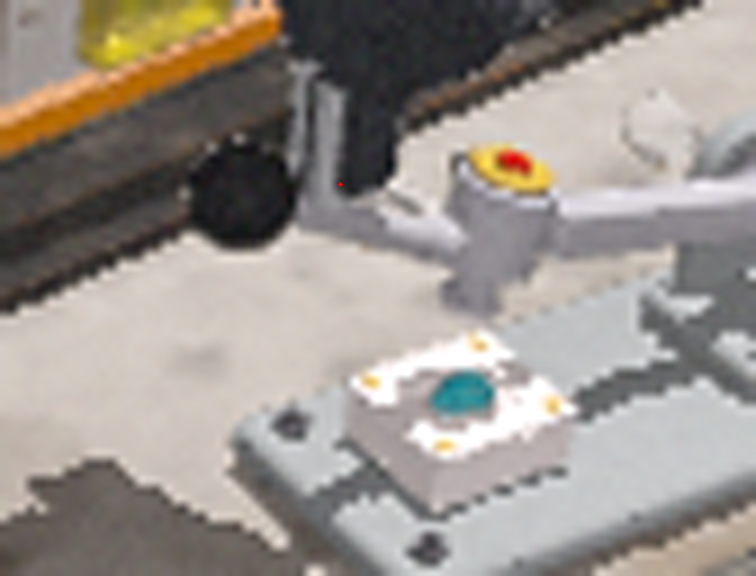

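A clear view: tips on the shank at (330,190), ball at (243,192), foot above the stone, no contact yet. I'll step down and read the force.

{"method": "send_rows", "body": {
  "increments": [
    {"slide": [0,0,0.6],"spin": 0,"hand": 0},
    {"slide": [0,0,0.6],"spin": 0,"hand": 0},
    {"slide": [0.1,0,0.5],"spin": 0,"hand": 0},
    {"slide": [0,0,0],"spin": 0,"hand": 0},
    {"slide": [0,0,0],"spin": 0,"hand": 0}
  ]
}}

```text
clock: 33.9
tcp_pos: [0.4537, -0.0302, 0.1035]
ee_rot: [-0.0, 0.722, 0.692, 0.0]
ft_force: [-0.4, -0.3, 2.7]
opening: 0.0
```

```bash
cat > fin.py <<'E'
from look import *
import sys
F=[]
for i in range(3):
    p=get_image("scene"); o=get_obs(); F.append(o["ft_force"])
t=o["tcp_pos"]; print(o["clock"],t,np.mean(F,0).round(2))
look("scene",sys.argv[1],[.452,-.05,.07],s=9,w=42,h=32,marks=[t])
x,y=map(int,proj(p,np.array([.452,-.05,.07]))); print("crop0",x-42,y-32)
E
python3 fin.py y.png
```

```text
34.05 [ 0.45367168 -0.03026198  0.10359529] [0.21 0.14 2.55]
crop0 306 224
```

View pics/y.png

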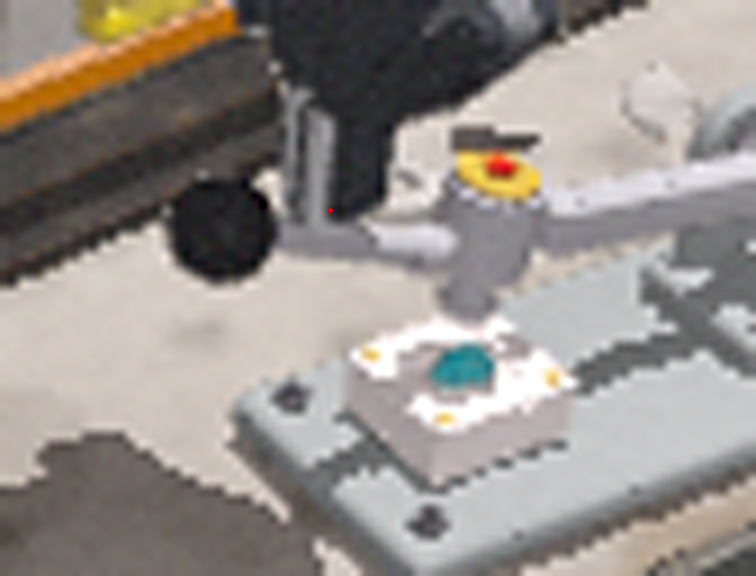

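{"method": "send_rows", "body": {
  "increments": [
    {"slide": [0.05,0,0.4],"spin": 0,"hand": 0},
    {"slide": [0.05,0,0.4],"spin": 0,"hand": 0},
    {"slide": [0,0,0],"spin": 0,"hand": 0},
    {"slide": [0,0,0],"spin": 0,"hand": 0}
  ]
}}

```text
clock: 34.6
tcp_pos: [0.4537, -0.0293, 0.0955]
ee_rot: [0.0, 0.722, 0.692, -0.0]
ft_force: [1.2, 0.5, 3.2]
opening: -0.0001
```

```bash
python3 fin.py z.png
```

```text
34.75 [ 0.45376113 -0.02934474  0.09555991] [0.37 0.43 3.17]
crop0 306 224
```

View pics/z.png

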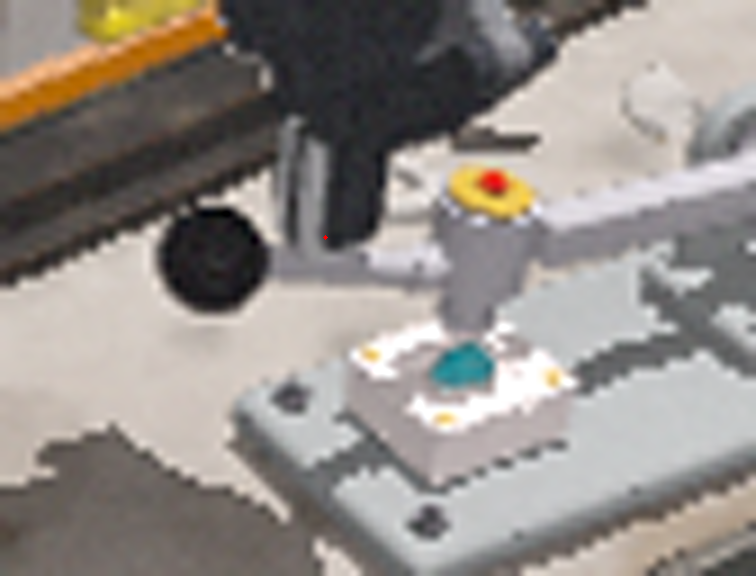

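```bash
cat > bq.py <<'E'
from push import *
import sys
p=get_image("scene"); T=np.array(p["world_from_camera"]); f,cx,cy=K(p)
for a in sys.argv[1:]:
    c=np.array(eval(a)); u,v=(c+.5)/9-.5+[306,224]
    d=T[:3,:3]@np.array([(u-cx)/f,(v-cy)/f,1]); X=T[:3,3]+d*((.4548-T[0,3])/d[0]); print(X.round(4))
    for h in (np.array([.4462,-.1927,.061]),np.array([.447,-.1907,.062])):
        r=X-h; print("  r",np.hypot(r[1],r[2]).round(4),"q",1.75-(np.arctan2(r[2],r[1])-np.radians(5.71)))
E
python3 bq.py "(222,230)" "(214,258)"
```

```text
[0.4548 0.0042 0.1096]
  r 0.2028 q 1.6077505280473918
  r 0.2006 q 1.6102022363996014
[0.4548 0.006  0.1017]
  r 0.2028 q 1.6475135364829925
  r 0.2006 q 1.650394720445365
```

{"method": "send_rows", "body": {
  "increments": [
    {"slide": [0,0,0.2],"spin": 0,"hand": 0},
    {"slide": [0,0,0],"spin": 0,"hand": 0},
    {"slide": [0,0,0],"spin": 0,"hand": 0}
  ]
}}

```text
clock: 35.22
tcp_pos: [0.4537, -0.0293, 0.0935]
ee_rot: [0.0, 0.722, 0.692, -0.0]
ft_force: [-0.8, 0.9, 3.1]
opening: -0.0002
```

```bash
python3 fin.py z1.png
```

```text
35.375 [ 0.45375488 -0.02930197  0.09350908] [0.75 0.65 2.71]
crop0 306 224
```

{"method": "send_rows", "body": {
  "increments": [
    {"slide": [0,0,0.2],"spin": 0,"hand": 0},
    {"slide": [0,0,0],"spin": 0,"hand": 0},
    {"slide": [0,0,0],"spin": 0,"hand": 0}
  ]
}}

```text
clock: 35.8
tcp_pos: [0.4537, -0.0293, 0.0915]
ee_rot: [0.0, 0.722, 0.692, -0.0]
ft_force: [1.2, 1.6, 2.6]
opening: 0.0002
```

```bash
python3 fin.py z2.png
```

```text
35.95 [ 0.45371246 -0.02933365  0.09149021] [0.28 0.75 2.47]
crop0 306 224
```

View pics/z2.png

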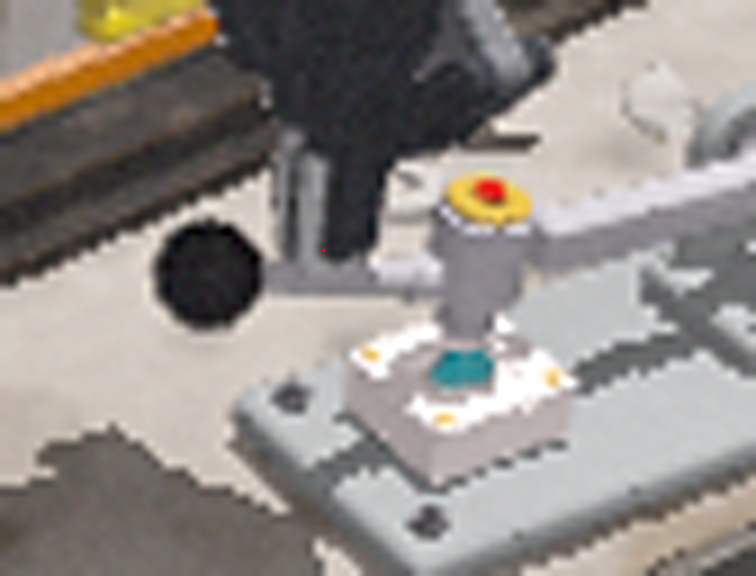

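{"method": "send_rows", "body": {
  "increments": [
    {"slide": [0,0,0.2],"spin": 0,"hand": 0},
    {"slide": [0,0,0.1],"spin": 0,"hand": 0},
    {"slide": [0,0,0],"spin": 0,"hand": 0},
    {"slide": [0,0,0],"spin": 0,"hand": 0}
  ]
}}

```text
clock: 36.5
tcp_pos: [0.4537, -0.0293, 0.0885]
ee_rot: [0.0, 0.722, 0.692, -0.0]
ft_force: [1.7, 1.1, 3.3]
opening: 0.0001
```

```bash
python3 fin.py z3.png
```

```text
36.65 [ 0.45367673 -0.02933377  0.08850289] [0.07 1.32 2.53]
crop0 306 224
```

{"method": "send_rows", "body": {
  "increments": [
    {"slide": [0,0,0.2],"spin": 0,"hand": 0},
    {"slide": [0,0,0],"spin": 0,"hand": 0},
    {"slide": [0,0,0],"spin": 0,"hand": 0}
  ]
}}

```text
clock: 37.08
tcp_pos: [0.4537, -0.0292, 0.0865]
ee_rot: [0.0, 0.722, 0.692, 0.0]
ft_force: [0.2, 1.9, 4.6]
opening: 0.0002
```

```bash
python3 fin.py z4.png
```

```text
37.225 [ 0.45373603 -0.02924541  0.08650735] [0.36 1.33 3.92]
crop0 306 224
```

View pics/z4.png

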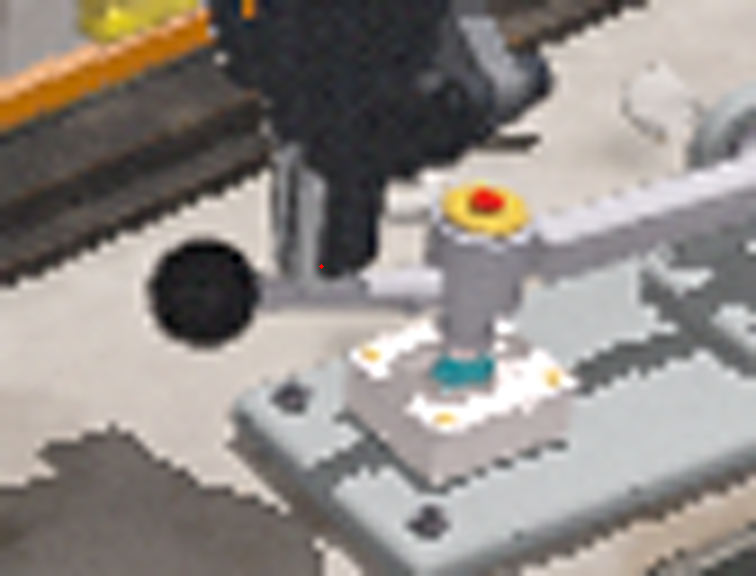

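The force jumped 1.4 N, exactly the foot meeting the stone, at tip z≈0.087. The lever angle agrees, so half-way is about 8 mm lower at the tip.

{"method": "send_rows", "body": {
  "increments": [
    {"slide": [0,0,0.2],"spin": 0,"hand": 0},
    {"slide": [0,0,0.2],"spin": 0,"hand": 0},
    {"slide": [0,0,0],"spin": 0,"hand": 0},
    {"slide": [0,0,0],"spin": 0,"hand": 0}
  ]
}}

```text
clock: 37.78
tcp_pos: [0.4539, -0.0288, 0.0827]
ee_rot: [-0.0, 0.722, 0.692, 0.001]
ft_force: [-0.3, 2.3, 5.9]
opening: -0.0004
```

```bash
python3 fin.py z5.png
```

```text
37.925 [ 0.45381758 -0.02883346  0.08273849] [-0.7   2.69  6.18]
crop0 306 224
```

{"method": "send_rows", "body": {
  "increments": [
    {"slide": [0,0,0.2],"spin": 0,"hand": 0},
    {"slide": [0,0,0.1],"spin": 0,"hand": 0},
    {"slide": [0,0,0],"spin": 0,"hand": 0},
    {"slide": [0,0,0],"spin": 0,"hand": 0}
  ]
}}

```text
clock: 38.48
tcp_pos: [0.454, -0.0288, 0.0799]
ee_rot: [-0.0, 0.722, 0.692, 0.001]
ft_force: [-1.7, 3.3, 7.9]
opening: -0.0002
```

```bash
python3 fin.py z6.png
```

```text
38.625 [ 0.4539936  -0.02881192  0.07993364] [-0.69  2.76  8.39]
crop0 306 224
```

View pics/z6.png

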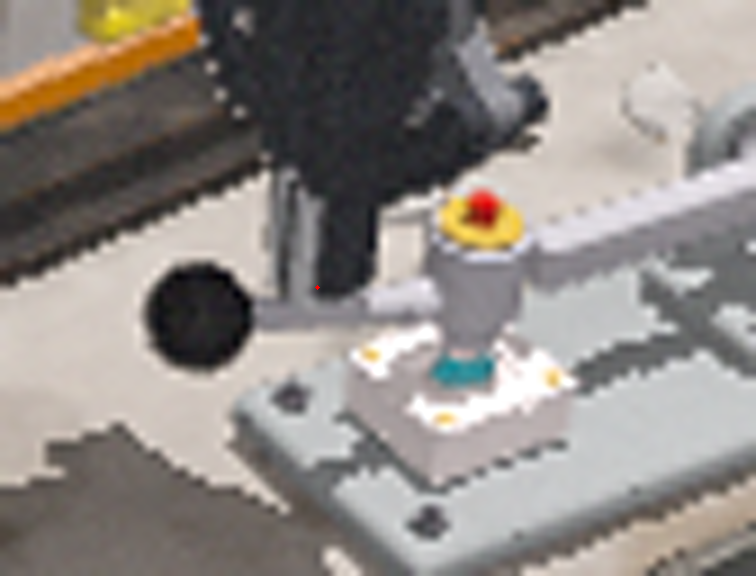

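```bash
python3 bq.py "(209,273)" "(203,292)" "(199,316)"
```

```text
[0.4548 0.0072 0.0976]
  r 0.2032 q 1.6686725822980948
  r 0.2011 q 1.6717745066484877
[0.4548 0.0086 0.0923]
  r 0.2037 q 1.6955534746796153
  r 0.2016 q 1.6989322128444058
[0.4548 0.0093 0.0851]
  r 0.2034 q 1.7309678349703874
  r 0.2013 q 1.7347244183690362
```

{"method": "send_rows", "body": {
  "increments": [
    {"slide": [0,0,0],"spin": 0,"hand": 0},
    {"slide": [0,0,0],"spin": 0,"hand": 0},
    {"slide": [0,0,0],"spin": 0,"hand": 0},
    {"slide": [0,0,0],"spin": 0,"hand": 0},
    {"slide": [0,0,0],"spin": 0,"hand": 0},
    {"slide": [0,0,0],"spin": 0,"hand": 0},
    {"slide": [0,0,0],"spin": 0,"hand": 0},
    {"slide": [0,0,0],"spin": 0,"hand": 0}
  ]
}}

```text
clock: 39.72
tcp_pos: [0.454, -0.0288, 0.0799]
ee_rot: [-0.0, 0.722, 0.692, 0.001]
ft_force: [-0.3, 3.4, 8.3]
opening: -0.0
```

```bash
python3 fin.py z7.png; python3 -c "
from st import *
stone('scene')
for n in ['agate_center','squeeze_bottle','pearl_ring']:
    p=get_image('scene'); d=outline_of(n,p); print(n,[(x['conf'],x['uv']) for x in d[:1]])"
```

```text
39.875 [ 0.4539795  -0.0287921   0.07993973] [-0.75  3.28  8.28]
crop0 306 224
scene stone 1507 [ 0.4465 -0.0767] [0.01060803 0.0177697 ] 73.7360152869911
depth [ 0.4473 -0.077   0.0382] 0.0399
agate_center []
squeeze_bottle [(0.68, [199.7, 249.2])]
pearl_ring []
```

View pics/z7.png

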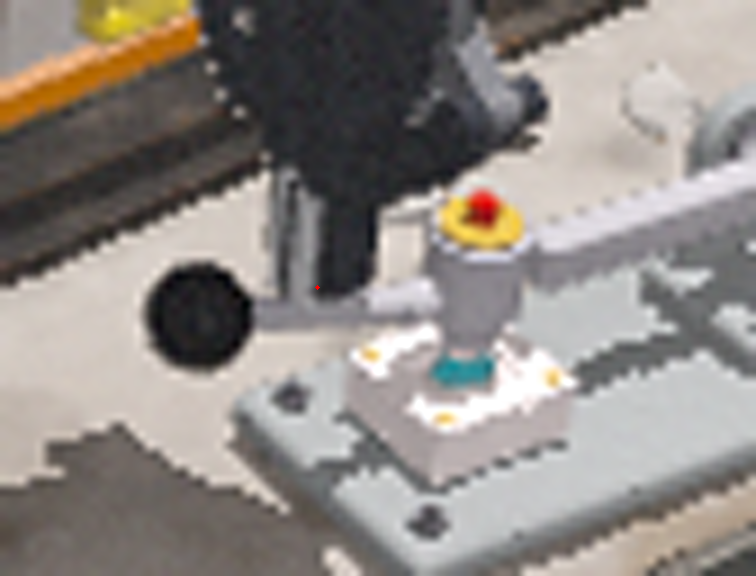

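The hold is steady. The estimates put the foot 4.4–4.6 mm in by travel and angle, and about 5.3 mm in by force, all well inside 2.5–7.5. Handing in.

```bash
python3 -c "
from h import *
print(close_job()); o=get_obs(); print(o['clock'],o['tcp_pos'],o['ft_force'])"
```

```text
the job is handed in; nothing more can be done
None
the job is handed in; nothing more can be done
```

I laid the turquoise flat in the press recess and let go of it. I then brought the lever down and handed in at about 40 s, with the closed fingertips still holding the foot on the stone. `close_job` reports no verdict.

**Handle:** I pinched the ball twice, the second time slower and with the jaws commanded fully shut. It slipped out both times and the lever sprang back without disturbing the stone. I then pushed with closed fingers behind the ball, ending with the fingertips bearing down on the shank next to it. The lever is therefore held by pressure on the shank, not by a grip on the ball.

**Foot depth:** The force rose by 1.4 N when the foot met the stone. I pressed about 7.4 mm further at the fingertips, which by travel puts the foot about 4.6 mm in. The ball's position in the picture gives about 4.4 mm by change of lever angle. Taken alone, the absolute angle (1.73 rad) would mean about 3.5 mm. Force gives about 5.3 mm, from 8.3 N upward on the fingers. All of these are inside the 2.5 to 7.5 mm band. The hold stayed steady for more than a second before handing in.

**Stone:** In the top view before pressing, the stone sat centred among the nest's four dots to within a pixel or so. Its yaw measured about 9° off in that view. The scene view read about 21° off, which I put down to the oblique angle rather than a real misalignment. In the last pictures it still looks in place under the foot. A final position reading there is not reliable, because the foot hides part of the stone.

**Bystanders:** The arm kept well clear of all three. The bottle's last detection matched its starting place. The last network check did not find the agate or the pearl ring, so I have no final measurement of those two.

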